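# Build up the layers on the inclined assembly post

## Task

Assemble the loose metal parts on the leaning post of the fixture: first the flanged support plate on the post with its hub outwards, then over the hub the narrow, taller spacer ring, then the wide, flat clamp ring, and last the cap with its knob outwards. Slide each one on until it sits flat and fully home on what is below it, and let it go before you fetch the next; lower the parts, do not drop them. Leave the pale metal post, the flat disc, the carton and the screwdriver where they are.

Things in the scene. Friction and masses are not known exactly. Their poses are not given: they have to be found in the camera images.
- spindle: Fixed steel post, 21 mm diameter, leaning 25 deg from vertical roughly towards the robot, rising from a flat 56 mm round seat on a grey pedestal with a 130x110x14 mm base plate. Origin: centre of the seat face, 56 mm above the table. z: up along the post, which is 45 mm long from the origin, the last 12 mm tapering to 12 mm diameter; y horizontal. Stands elsewhere and turned in each run.
- support: Goes on first: loose bare metal plate lying hub up. Flange 68 mm diameter, 8 mm thick; on it a tall tubular hub 34 mm diameter from 8 to 64 mm above the underside (top 6 mm tapering to 27); 26 mm bore from below for the post. Origin on the axis at the underside, z up along the hub. Seated: origin at the spindle's origin, hub outwards. Spacer, clamp ring and cap go over this hub.
- spacer: Second: loose bare metal spacer ring, the narrower and taller of the two rings, lying flat: 54 mm outer diameter, 24 mm high, 41 mm bore right through. Origin at its middle (12 mm above its lower face), z along its axis; either face may go first. Seated on the flange: origin 20 mm up the support's z.
- clamp_ring: Third: loose bare metal clamp ring, the wider, flatter, thick-walled ring, lying flat: 64 mm outer diameter, 16 mm high, 41 mm bore right through, a dark slit on one side (does not spring). Origin at its middle (8 mm above its lower face), z along its axis; either face may go first. Seated on the spacer: origin 40 mm up the support's z.
- cap: Last: loose bare metal cap standing knob up: ribbed skirt 62 mm diameter with a 41 mm blind bore 22 mm deep from the underside; above it a low cone, then a knob of 32 mm diameter from 29 to 56 mm above the underside, bevelled top at 60 mm. Origin on the axis at the underside, z up. Seated on the clamp ring: origin 48 mm up the support's z.
- chrome_post: Bystander: pale metal post with a flange, 76 mm wide, 59 mm tall, standing behind the work. Leave alone. Origin: centre of underside.
- plain_disc: Bystander: flat pale disc, 66 mm diameter, only 10 mm thick, with screw holes, near the robot; not a layer. Leave alone. Origin: centre of underside.
- carton: Bystander: small brown and white carton with open flaps, 42x48x57 mm, behind the work. Leave alone. Origin: centre of underside.
- driver: Bystander: screwdriver, 185 mm long, 30 mm high, lying on the table nearest the robot. Leave alone. Origin: centre of underside, long axis along y.

How it is judged:
By the outcome, as a careful person would: the job done as asked, in the order asked, and still so for the second after the job is handed in, with the robot touching nothing.
It also fails if it takes over 72 s, if anything falls off the work surface, if the arm or the gripper's body presses on something with over 40 N, if the wrist force passes 120 N, or if a joint passes its speed limit or range.

## Robot

A 6-joint arm with a two-finger parallel gripper is mounted at the origin on a cart in front of the work surface, level with it; the furniture and walls round the work are solid. World frame = base frame: x ahead of the robot, y to its left, z up, the work surface at z = 0. Lengths are in m, angles in rad, forces in N, time in s.
With the tool pointing down it reaches from about 0.425 to 0.95 m from the base axis. Payload 3.5 kg.
Tool frame: the origin (TCP) lies midway between the tips of the shut fingers; the grasp point (between the pads) lies 19 mm behind it (ctrl.tcp_to_grasp is the distance from the TCP to the grasp point, in m); z points along the fingers, x is the direction in which the jaws open and shut, and the axes are right-handed (so a half turn about z gives the same grasp; the last joint's range is limited). The gripper opens to 85 mm and grips with 20 to 120 N. Pads are 22 mm wide; open, the fingers measure 114 mm over their backs; the gripper's body (76 mm by 85 mm) begins 54 mm behind the grasp point. The pads swing forward as they close: fully open they stand 13 mm farther back than shut.
Start: joints at [0.962, 0.286, 1.577, -0, 1.279, -0.15], TCP at [0.299, 0.605, 0.231] pointing down, gripper open.
Joint ranges: [-2.77, 2.77], [-0.9, 2.22], [0.21, 2.48], [-1.53, 4.67], [0.24, 2.81], [-2.84, 2.84]. Speed limits (rad/s): [2.79, 2.79, 3.14, 3.14, 3.14, 3.14].

## Interface

Orientations are given as a unit quaternion [x, y, z, w].
In Python, from plant import ctrl, cams, workorder, spotter gives the robot as it stands. The module is installed in compiled form; this text tells all that it offers.
- The arm moves only by the tool send_rows, never from a script. Its argument "motion" is one flat list of numbers, 5 for each row, row after row: the shift along the tool's x, y, z in cm, then the turn about the tool's z in rad, then the finger opening in cm, from 0 to 8.54. In form: [tx, ty, tz, spin, gripper, tx, ty, tz, spin, gripper, ...]. A call has 1 to 12 rows; each row shifts and turns the pose as measured when the row begins, along the tool's axes as they then stand; what a row does not reach is not made up. A row lasts 1/10 s, in which the tool goes at most 50 mm and 8.59 degrees, less where a joint would pass 70% of its speed; a pose out of reach is approached as far as the arm can. A call is refused whole if a number of a shift passes 5 or a number of a turn 0.15, either way. A call with a gripper value outside its range is refused whole. The fingers move at their own pace and stop on an object; "grip_force" is the grip in N (left out, the last holds). Time passes only in rows, so rows that do not move let the fingers close. It gives the time, the measured TCP pose, the force and the opening at its end, in the units of the state.
- ctrl.get_state(): the state, without advancing time (a new reading comes with each control period).
- cams.read_camera(name): name is "scene" or "top"; returns (picture, depth): 400x640x3 uint8, red, green, blue; 400x640 float32, m along the optical axis (not along the pixel's ray), 0 where there is no reading.
- cams.camera_params(name): a dict with "fx", "fy", "cx", "cy" (pixels), "xyz" and "attitude" of the camera in the world. Camera axes: x right, y down, z forward; pixel columns grow to the right and rows downward; lengths in m; the calibration is good to about 2 mm. A picture is of the moment at which its call begins. camera_params takes no time and is no camera call.
- workorder.sign_off(): hands the job in, once; it reports no verdict.
Trained networks look in the newest picture that a camera, given by its name, has taken for a name from the list of things; names that differ only in an ending like _2 or _b are one class to them, and where a whole thing is asked for, a point or a joint stands for the part that bears it (a point fixed in the world has none). Each returns a list of dicts, best first, with "conf" (0 to 1); they miss things now and then, are a little off and sometimes report something else, mostly with a low value. They report only what shows in the picture. A call takes as long as a camera call.
- spotter.trace(target, camera): "mask" (400x640 bool, what is visible of it) and "bbox" ([left, top, width, height] in pixels, round what is visible of it).
The state is a dict: "time": time; "qpos": joint angles; "dq": joint speeds; "joint_efforts": joint torques, N m; "eef_pos": TCP position; "tcp_rot": TCP orientation; "contact_force": force on the tool from outside, world axes, zero at the start; "wrist_torque": the same for the moment, N m; "opening": opening from 0.0 (shut) to 1.0 (fully open).
Only numpy, scipy, OpenCV 4.12 (cv2) and the standard library are available. Lean on these libraries where they do the work, as an engineer would, in place of code of your own. Each camera call takes 0.05 s, during which the arm holds its last target.

## Working session

There is one attempt and no reset: what is moved stays moved. The work goes in short steps, Python scripts to look and compute and a tool call to move; the robot and the scene stay as the last step left them, time stands still between calls to the robot, and variables do not carry over. Pictures are saved under pics/ and viewed, and the job is handed in when it is done.

Besides the shell and the picture viewer there is one more tool, called after "Emit:" as name(argument=value, ...) on one line, values as JSON. send_rows: Moves the arm, as the interface text tells. Its arguments: {"type":"object","properties":{"motion":{"type":"array","items":{"type":"number"}},"grip_force":{"type":"number"}},"required":["motion"]}

```bash
ls; mkdir -p pics; python3 - <<'E'
from plant import ctrl,cams
import cv2,numpy as np
s=ctrl.get_state()
for k,v in s.items(): print(k,np.round(v,4))
print(ctrl.tcp_to_grasp)
for n in("scene","top"):
    print(n,cams.camera_params(n))
    p,d=cams.read_camera(n)
    cv2.imwrite(f"pics/{n}0.png",p[:,:,::-1]); np.savez(f"{n}0.npz",p=p,d=d)
E
```

```text
pics
time 0.0
qpos [ 0.962   0.2872  1.5782 -0.      1.2786 -0.15  ]
dq [ 0.0016  0.0001  0.0004  0.0004  0.0015 -0.0011]
joint_efforts [ 3.00000e-04 -4.05972e+01 -2.92633e+01 -1.00000e-04  5.60000e-03
  0.00000e+00]
eef_pos [0.2985 0.6047 0.2299]
tcp_rot [ 8.494e-01  5.278e-01 -1.100e-03  5.000e-04]
contact_force [-0.6201 -0.0546  0.1512]
wrist_torque [ 0.0529 -0.0194  0.    ]
opening 1.0028
0.0187
scene {'fx': 454.153691288151, 'fy': 454.153691288151, 'cx': 320.37263306619565, 'cy': 205.37932880695283, 'xyz': array([-0.0952573 , -0.28472242,  0.93183852]), 'attitude': array([ 0.82020402, -0.45548617,  0.166523  , -0.30342678])}
top {'fx': 430.7855364220551, 'fy': 430.7855364220551, 'cx': 322.43217485279325, 'cy': 199.73197179308227, 'xyz': array([0.42660685, 0.11588106, 1.09834444]), 'attitude': array([ 0.7085781 , -0.7037931 ,  0.03712423, -0.0348444 ])}
```

View pics/scene0.png

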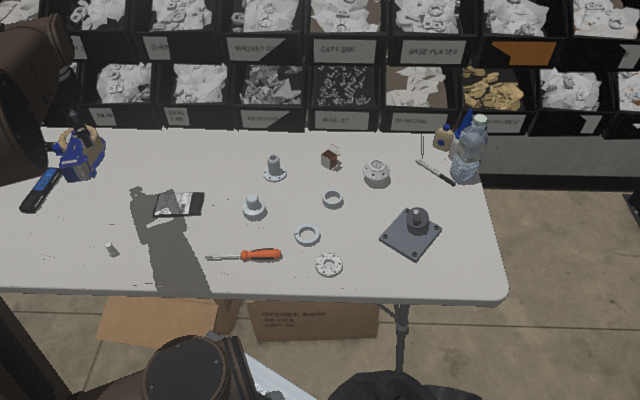

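View pics/top0.png

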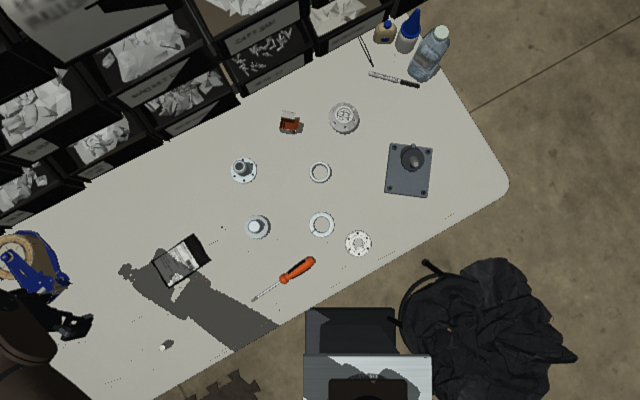

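```bash
cat > h.py <<'E'
import numpy as np,cv2
from scipy.spatial.transform import Rotation as R
from plant import ctrl,cams,workorder,spotter
def proj(n,P):
    c=cams.camera_params(n);P=np.atleast_2d(P)
    q=R.from_quat(c['attitude']).inv().apply(P-c['xyz'])
    return np.c_[q[:,0]/q[:,2]*c['fx']+c['cx'],q[:,1]/q[:,2]*c['fy']+c['cy']]
def cloud(n,d):
    c=cams.camera_params(n);v,u=np.mgrid[:d.shape[0],:d.shape[1]]
    X=np.stack([(u-c['cx'])/c['fx']*d,(v-c['cy'])/c['fy']*d,d],-1)
    return R.from_quat(c['attitude']).apply(X.reshape(-1,3)).reshape(*d.shape,3)+c['xyz']
E
python3 - <<'E'
from h import *
pics={}
for n in("scene","top"):
    D=np.load(f"{n}0.npz");W=cloud(n,D['d']);im=D['p'][:,:,::-1].copy()
    for t in "spindle support spacer clamp_ring cap chrome_post plain_disc carton driver".split():
        r=spotter.trace(t,n)
        for k in r[:2]:
            m=k['mask']&(D['d']>0);w=W[m]
            np.savez(f"m_{n}_{t}_{r.index(k) if False else 0}.npz",m=k['mask']) if k is r[0] else 0
            print(n,t,round(k['conf'],2),k['bbox'],m.sum(),np.round(w.min(0),3),np.round(w.max(0),3),np.round(np.median(w,0),3))
print(ctrl.get_state()['time'])
E
```

```text
scene spindle 0.72 [406.2, 209.9, 23.4, 20.4] 454 [ 0.606 -0.14  -0.004] [ 0.708 -0.083  0.1  ] [ 0.624 -0.116  0.053]
scene support 0.97 [263.0, 155.2, 25.1, 27.8] 456 [ 0.576  0.28  -0.004] [0.671 0.347 0.068] [0.601 0.307 0.01 ]
scene spacer 0.78 [322.2, 190.4, 21.3, 20.4] 229 [ 0.579  0.092 -0.003] [0.63  0.142 0.026] [0.603 0.116 0.017]
scene clamp_ring 0.89 [293.8, 221.4, 26.2, 23.4] 346 [ 0.44   0.081 -0.003] [0.514 0.149 0.02 ] [0.474 0.112 0.014]
scene clamp_ring 0.27 [316.4, 251.7, 26.6, 27.8] 534 [ 0.391 -0.013 -0.005] [0.459 0.057 0.015] [0.422 0.02  0.008]
scene cap 0.6 [242.0, 196.9, 22.5, 24.8] 486 [ 0.434  0.245 -0.003] [0.506 0.33  0.063] [0.455 0.266 0.027]
scene chrome_post 0.61 [362.0, 159.0, 23.5, 25.8] 597 [ 0.704  0.022 -0.005] [0.822 0.115 0.061] [0.73  0.054 0.043]
scene plain_disc 0.68 [315.6, 254.1, 27.0, 25.2] 522 [ 0.391 -0.013 -0.005] [0.457 0.058 0.015] [0.422 0.021 0.008]
scene carton 0.76 [320.1, 146.2, 21.8, 23.8] 275 [0.705 0.173 0.   ] [0.751 0.223 0.06 ] [0.728 0.2   0.028]
scene driver 0.61 [208.5, 250.8, 73.7, 8.0] 439 [ 0.286  0.131 -0.002] [0.
[... 569 characters left out ...]
0.027] [0.612 0.125 0.021]
top cap 0.74 [243.5, 213.8, 28.5, 26.8] 481 [ 0.44   0.247 -0.004] [0.498 0.305 0.065] [0.467 0.273 0.027]
top chrome_post 0.93 [329.0, 99.5, 30.0, 35.2] 679 [ 0.709  0.021 -0.006] [0.782 0.098 0.062] [0.742 0.062 0.049]
top chrome_post 0.46 [308.1, 160.3, 22.2, 22.3] 163 [ 0.583  0.099 -0.003] [0.636 0.148 0.027] [0.612 0.127 0.022]
top plain_disc 0.93 [345.7, 231.5, 26.3, 23.7] 460 [ 0.397 -0.008  0.001] [0.462 0.055 0.013] [0.429 0.022 0.008]
top carton 0.72 [280.3, 110.9, 17.4, 22.8] 341 [ 0.71   0.175 -0.005] [0.772 0.223 0.057] [0.737 0.201 0.031]
top driver 0.86 [275.1, 256.7, 41.1, 27.5] 408 [ 0.329  0.135 -0.006] [0.396 0.221 0.028] [0.362 0.173 0.021]
1.0
```

```bash
cat >> h.py <<'E'
from scipy.optimize import least_squares
def segd(p,poly,closed=True):
    a=np.array(poly,float);b=np.roll(a,-1,0)
    if not closed:a,b=a[:-1],b[:-1]
    ab=b-a;ap=p[:,None]-a[None]
    t=np.clip((ap*ab).sum(-1)/(ab*ab).sum(-1),0,1)
    return np.linalg.norm(ap-t[...,None]*ab,axis=-1).min(1)
mm=1e-3
PR={'support':[(0,0),(34,0),(34,8),(17,8),(17,58),(13.5,64),(0,64)],
'spacer':[(20.5,0),(27,0),(27,24),(20.5,24)],
'clamp_ring':[(20.5,0),(32,0),(32,16),(20.5,16)],
'cap':[(0,0),(31,0),(31,22),(20,25),(16,29),(16,56),(12,60),(0,60)]}
SP=[(28,0),(10.5,0),(10.5,33),(6,45),(0,45)]
def ax(yaw,t=np.deg2rad(25)): return np.array([np.sin(t)*np.cos(yaw),np.sin(t)*np.sin(yaw),np.cos(t)])
def rz(P,O,u):
    q=P-O;h=q@u;return np.c_[np.linalg.norm(q-h[:,None]*u,axis=1),h]
def fit_up(P,name,c0):
    P=P[P[:,2]>.004]; poly=np.array(PR[name])*mm
    f=lambda v:segd(rz(P,np.array([v[0],v[1],0]),np.array([0,0,1.])),poly)*1e3
    r=least_squares(f,c0,loss='soft_l1',diff_step=1e-5,x_scale=.01);return r.x,np.median(f(r.x)),len(P)
E
cat > fit.py <<'E'
from h import *
C={}
for n in("scene","top"): C[n]=cloud(n,np.load(f"{n}0.npz")['d']).reshape(-1,3)
for t,c in dict(support=(.613,.315),spacer=(.61,.123),clamp_ring=(.477,.115),cap=(.468,.275)).items():
    for n in C:
        P=C[n];P=P[np.hypot(P[:,0]-c[0],P[:,1]-c[1])<.05]
        print(t,n,fit_up(P,t,c))
for n in C:
    P=C[n]
    P=P[(np.abs(P[:,0]-.64)<.08)&(np.abs(P[:,1]+.11)<.06)&(P[:,2]>.035)]
    def f(v):
        q=rz(P,np.array([v[0],v[1],.056]),ax(v[2]));
        return np.minimum(segd(q,np.array(SP)*mm,False),.006)*1e3
    best=min((least_squares(f,(x,y,yaw),x_scale=(.01,.01,.3),diff_step=1e-4) for x in(.63,.645,.66) for y in(-.115,-.1) for yaw in(2.6,3.1,3.6)),key=lambda r:r.cost)
    r=best;print(n,'spindle',r.x,r.cost,np.median(f(r.x)),len(P))
E
python3 fit.py
```

```text
support scene (array([0.61153446, 0.31526465]), np.float64(1.2486674918461491), 415)
support top (array([0.61380133, 0.31660958]), np.float64(1.176227358400141), 506)
spacer scene (array([0.60683574, 0.1193277 ]), np.float64(0.7823205407822796), 249)
spacer top (array([0.60968549, 0.12113336]), np.float64(0.7507521922197371), 202)
clamp_ring scene (array([0.47342623, 0.11389513]), np.float64(0.889673410698455), 328)
clamp_ring top (array([0.47692555, 0.11561011]), np.float64(1.2046198324005397), 306)
cap scene (array([0.4659383 , 0.27687154]), np.float64(1.1872580607714296), 465)
cap top (array([0.46862998, 0.27834977]), np.float64(1.2719064963895814), 476)
scene spindle [ 0.63326145 -0.10974652  3.04928599] 1089.3459546698225 1.3471032325074495 405
top spindle [ 0.6360647  -0.10913417  3.00750692] 1408.7048037242532 1.387649972750102 445
```

```bash
python3 - <<'E'
import cv2
a=cv2.imread('pics/scene0.png');b=cv2.imread('pics/top0.png')
A=cv2.resize(a[140:275,230:450],None,fx=3.5,fy=3.5);cv2.imwrite('pics/s1.png',A[:600])
B=cv2.resize(b[90:260,220:445],None,fx=3.5,fy=3.5);cv2.imwrite('pics/t1.png',B[:600])
E
```

```text
(no output)
```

View pics/s1.png

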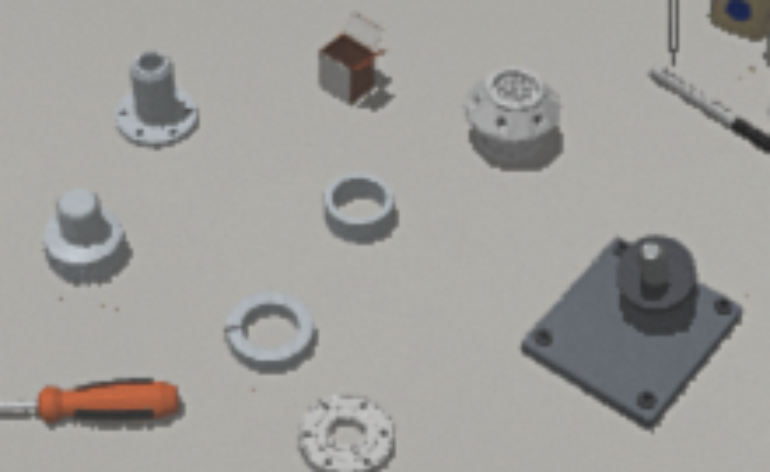

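View pics/t1.png

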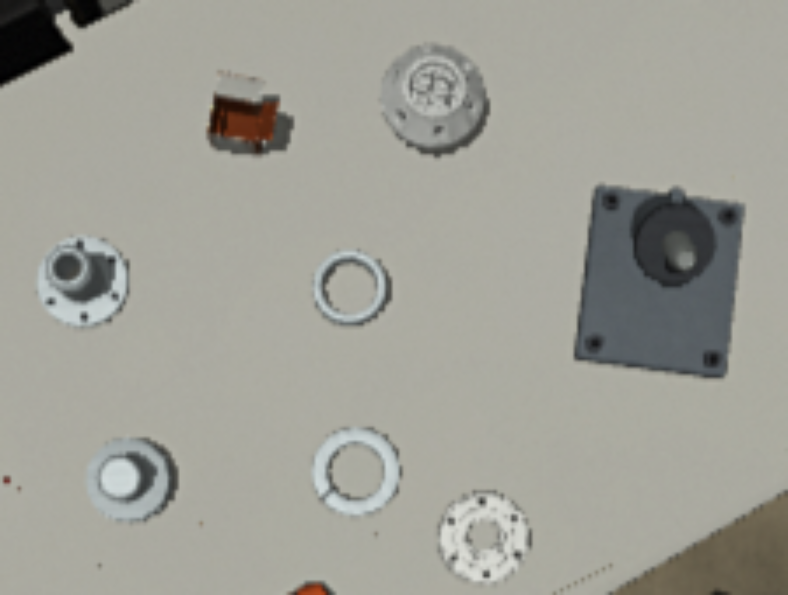

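```bash
python3 - <<'E'
from h import *
for n in("scene","top"):
    P=cloud(n,np.load(f"{n}0.npz")['d']).reshape(-1,3)
    P=P[(np.abs(P[:,0]-.62)<.12)&(np.abs(P[:,1]+.11)<.11)&(P[:,2]>.009)&(P[:,2]<.019)]
    r=cv2.minAreaRect((P[:,:2]*1000).astype(np.float32));print(n,r)
s=ctrl.get_state();M=R.from_quat(s['tcp_rot']).as_matrix();print(M.round(3),s['time'])
E
```

```text
scene ((612.847900390625, -107.84689331054688), (110.1730728149414, 132.3569793701172), 82.89876556396484)
top ((616.81689453125, -106.19742584228516), (110.17227172851562, 130.2515869140625), 82.59867858886719)
[[ 0.443  0.897 -0.   ]
 [ 0.897 -0.443  0.   ]
 [-0.    -0.    -1.   ]] 1.0
```

Emit:
send_rows(motion=[0,0,0,-0.11,8.5,0,0,0,-0.11,8.5,0,0,0,-0.11,8.5,0,0,0,0,8.5], grip_force=25)

```text
time: 1.4
eef_pos: [0.2989, 0.6052, 0.2314]
tcp_rot: [0.747, 0.665, 0.0, -0.0]
contact_force: [1.2, -0.1, -0.6]
opening: 0.994
```

```bash
cat > go.py <<'E'
import sys
from h import *
YAW=np.deg2rad(82.75)
def delta(T,yaw=YAW):
    s=ctrl.get_state();M=R.from_quat(s['tcp_rot']).as_matrix()
    d=M.T@(np.array(T)-s['eef_pos'])*100
    a=np.arctan2(M[1,0],M[0,0]);w=(a-yaw+np.pi)%(2*np.pi)-np.pi
    print('t',round(s['time'],2),'pos',s['eef_pos'].round(4),'F',s['contact_force'].round(1),'op',round(s['opening'],3),'tilt',(M[2]).round(3))
    print('delta cm tool',d.round(2),'spin',round(w,3))
if __name__=='__main__': delta([float(a) for a in sys.argv[1:4]])
E
python3 go.py .6127 .316 .10
```

```text
t 1.4 pos [0.2989 0.6052 0.2314] F [ 1.2 -0.1 -0.6] op 0.994 tilt [ 0.  0. -1.]
delta cm tool [-25.07  34.53  13.14] spin 0.01
```

Emit:
send_rows(motion=[-2.5,3.45,0.5,0,8.5,-2.5,3.45,0.5,0,8.5,-2.5,3.45,0.5,0,8.5,-2.5,3.45,1,0,8.5,-2.5,3.45,1.5,0,8.5,-2.5,3.45,1.5,0,8.5,-2.5,3.45,1.5,0,8.5,-2.5,3.45,1.5,0,8.5,-2.5,3.45,1.5,0,8.5,-2,2.5,1,0,8.5,0,0,0,0,8.5])

```text
time: 2.5
eef_pos: [0.6126, 0.3122, 0.1199]
tcp_rot: [0.755, 0.655, 0.004, -0.001]
contact_force: [-0.3, -0.2, 0.5]
opening: 0.994
```

```bash
python3 go.py .6127 .316 .017
```

```text
t 2.5 pos [0.6126 0.3122 0.1199] F [-0.3 -0.2  0.5] op 0.994 tilt [ 0.008  0.005 -1.   ]
delta cm tool [ 0.3 -0.1 10.3] spin -0.015
```

Emit:
send_rows(motion=[0.3,-0.05,1.5,-0.015,8.5,0,0,2.5,0,8.5,0,0,2.5,0,8.5,0,0,2.0,0,8.5,0,0,1.3,0,8.5,0,0,0,0,8.5])

```text
time: 3.1
eef_pos: [0.61, 0.3219, 0.0174]
tcp_rot: [0.75, 0.661, 0.006, -0.001]
contact_force: [-1.3, 0.5, -0.1]
opening: 0.992
```

```bash
python3 go.py .6127 .316 .017
```

```text
t 3.1 pos [0.61   0.3219 0.0174] F [-1.3  0.5 -0.1] op 0.992 tilt [ 0.01   0.005 -1.   ]
delta cm tool [-0.55  0.34  0.03] spin 0.0
```

Emit:
send_rows(motion=[-0.5,0.3,0,0,8.5,0,0,0,0,8.5,0,0,0,0,2.5,0,0,0,0,2.5,0,0,0,0,2.5,0,0,0,0,2.5,0,0,0,0,2.5])

```text
time: 3.8
eef_pos: [0.6148, 0.3184, 0.0226]
tcp_rot: [0.75, 0.662, 0.009, 0.0]
contact_force: [0.2, 0.9, -2.0]
opening: 0.398
```

```bash
python3 go.py .6127 .316 .10; python3 - <<'E'
from h import *
for n in("scene","top"):
    p,d=cams.read_camera(n);cv2.imwrite(f"pics/{n}2.png",p[:,:,::-1]);np.savez(f"{n}2.npz",p=p,d=d)
a=cv2.imread('pics/scene2.png');cv2.imwrite('pics/s2.png',cv2.resize(a[100:220,200:360],None,fx=5,fy=5))
E
```

```text
t 3.8 pos [0.6148 0.3184 0.0226] F [ 0.2  0.9 -2. ] op 0.398 tilt [ 0.014  0.013 -1.   ]
delta cm tool [-0.16 -0.08 -7.74] spin 0.002
```

View pics/s2.png

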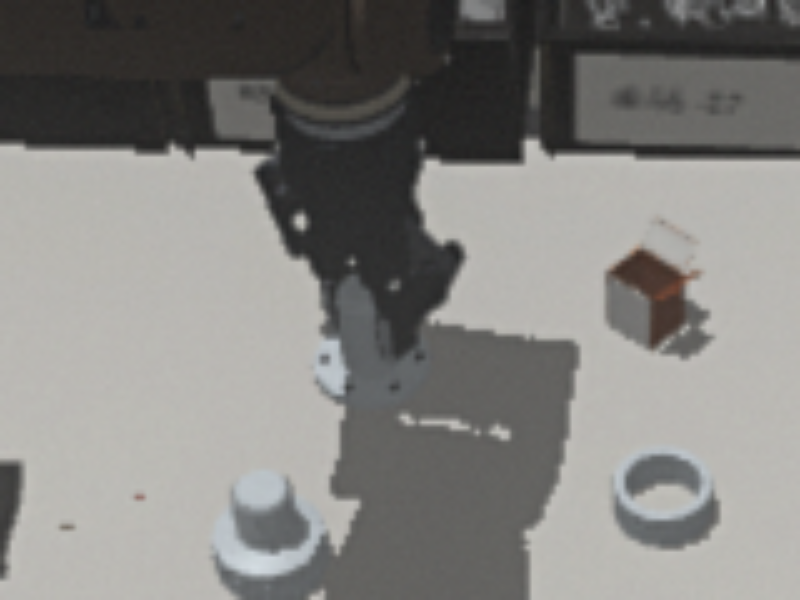

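Emit:
send_rows(motion=[0,0,-1,0,2.5,0,0,-3,0,2.5,0,0,-4,0,2.5,0,0,-4,0,2.5,-1,0.1,-2,0,2.5,-2.5,0.3,0,0,2.5,-4,0.5,0,0,2.5,-4,0.5,0,0,2.5,-4,0.5,0,0,2.5,-4,0.5,0,0,2.5,-4,0.5,0,0,2.5,-4,0.5,0,0,2.5], grip_force=40)

```text
time: 5.1
eef_pos: [0.6089, 0.0355, 0.1668]
tcp_rot: [0.746, 0.665, 0.007, -0.001]
contact_force: [0.3, -0.0, -2.4]
opening: 0.385
```

```bash
python3 go.py .617 -.107 .150
```

```text
t 5.1 pos [0.6089 0.0355 0.1668] F [ 0.3 -0.  -2.4] op 0.385 tilt [ 0.012  0.009 -1.   ]
delta cm tool [-14.08   2.42   1.53] spin 0.012
```

Emit:
send_rows(motion=[-4,0.7,0,0.012,2.5,-4,0.7,0,0,2.5,-3,0.5,0,0,2.5,-2,0.3,0,0,2.5,-1,0.2,0,0,2.5,0,0,0,0,2.5,0,0,0,0,2.5])

```text
time: 5.8
eef_pos: [0.6126, -0.1166, 0.1665]
tcp_rot: [0.753, 0.658, 0.007, -0.001]
contact_force: [-0.7, 0.2, -2.0]
opening: 0.39
```

```bash
python3 go.py .617 -.107 .140; python3 - <<'E'
from h import *
for n in("scene","top"):
    p,d=cams.read_camera(n);cv2.imwrite(f"pics/{n}3.png",p[:,:,::-1]);np.savez(f"{n}3.npz",p=p,d=d)
a=cv2.imread('pics/scene3.png');cv2.imwrite('pics/s3.png',cv2.resize(a[140:260,330:490],None,fx=5,fy=5))
E
```

```text
t 5.8 pos [ 0.6126 -0.1166  0.1665] F [-0.7  0.2 -2. ] op 0.39 tilt [ 0.012  0.007 -1.   ]
delta cm tool [0.98 0.29 2.66] spin -0.008
```

View pics/s3.png

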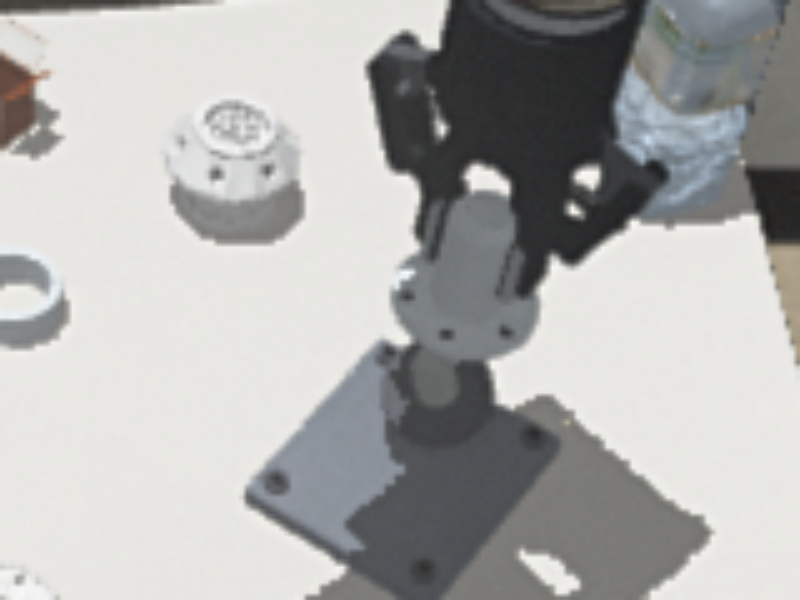

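```bash
cat >> h.py <<'E'
def fit_held(n,d,name,c0,tilt=False,rad=.045):
    """free pose fit; c0=(x,y,z,ux,uy) origin at underside"""
    P=cloud(n,d).reshape(-1,3);c0=np.array(c0,float)
    H=max(z for r,z in PR[name])*mm;poly=np.array(PR[name])*mm
    def U(v):
        w=v[3:5] if tilt else c0[3:5]
        return np.array([w[0],w[1],np.sqrt(max(0,1-w@w))])
    q=rz(P,c0[:3],U(c0));P=P[(q[:,0]<rad)&(q[:,1]>-.008)&(q[:,1]<H+.008)]
    f=lambda v:np.minimum(segd(rz(P,v[:3],U(v)),poly),.005)*1e3
    best=None
    for dx in(-.004,0,.004):
      for dy in(-.004,0,.004):
        v0=c0.copy();v0[0]+=dx;v0[1]+=dy
        if not tilt:v0=v0[:3]
        r=least_squares(f,v0,diff_step=1e-4,x_scale=[.01]*3+[.1]*(len(v0)-3))
        if best is None or r.cost<best.cost:best=r
    e=f(best.x);return best.x.round(4),len(P),round((e<2).mean(),2)
E
python3 - <<'E'
from h import *
for n in("scene","top"):
    d=np.load(f"{n}3.npz")['d']
    print(n,fit_held(n,d,'support',(.611,-.116,.144,0,0)),fit_held(n,d,'support',(.611,-.116,.144,0,0),True))
E
```

```text
scene (array([ 0.6097, -0.1175,  0.1432]), 856, np.float64(0.64)) (array([ 6.106e-01, -1.175e-01,  1.435e-01, -2.670e-02, -2.000e-04]), 856, np.float64(0.62))
top (array([ 0.6234, -0.1021,  0.1443]), 94, np.float64(0.55)) (array([ 0.6145, -0.1167,  0.1535,  0.0663,  0.3393]), 94, np.float64(0.65))
```

```bash
cat > path.py <<'E'
from h import *
def table(base,yaw,a,b,off,Ls,Lf,th0,th1):
    """base: seat-origin (robot frame), part origin at axial s=Lf-L... a pivot above part origin, b pivot above TCP"""
    for L in Ls:
        th=np.deg2rad(25)*np.clip((L-th0)/(th1-th0),0,1)
        O=base+ax(yaw)*(Lf-L)*mm
        T=O+a*mm*ax(yaw,th)-np.array([0,0,b*mm])-off*mm*np.array([np.cos(yaw),np.sin(yaw),0])
        print(L,round(np.rad2deg(th)),T.round(4))
if __name__=='__main__':
    base=np.array([.6347,-.1094,.056]);yaw=3.015
    table(base,yaw,43,20.5,1.7,(-12,-5,0,5,10,15,20,25,30,35,40,45),45,6,30)
E
python3 path.py; python3 go.py .6173 -.1066 .128
```

```text
-12 0 [ 0.6125 -0.1066  0.1302]
-5 0 [ 0.6154 -0.1069  0.1238]
0 0 [ 0.6175 -0.1072  0.1193]
5 0 [ 0.6196 -0.1075  0.1148]
10 4 [ 0.6186 -0.1074  0.1101]
15 9 [ 0.6169 -0.1071  0.1051]
20 15 [ 0.6152 -0.1069  0.0998]
25 20 [ 0.6136 -0.1067  0.0941]
30 25 [ 0.6121 -0.1065  0.0881]
35 25 [ 0.6142 -0.1068  0.0835]
40 25 [ 0.6163 -0.1071  0.079 ]
45 25 [ 0.6184 -0.1073  0.0745]
t 5.9 pos [ 0.6127 -0.1161  0.1665] F [-0.2 -0.6 -2.4] op 0.394 tilt [ 0.012  0.007 -1.   ]
delta cm tool [0.96 0.3  3.87] spin -0.007
```

Emit:
send_rows(motion=[0.5,0.2,0.5,0,2.5,0.4,0.15,1,0,2.5,0,0,1,0,2.5,0,0,1,0,2.5,0,0,0,0,2.5], grip_force=25)

```text
time: 6.4
eef_pos: [0.6176, -0.1021, 0.1275]
tcp_rot: [0.751, 0.66, 0.007, -0.002]
contact_force: [0.8, -0.2, -2.5]
opening: 0.39
```

```bash
python3 go.py .6180 -.1072 .118
```

```text
t 6.4 pos [ 0.6176 -0.1021  0.1275] F [ 0.8 -0.2 -2.5] op 0.39 tilt [ 0.013  0.005 -1.   ]
delta cm tool [-0.52  0.1   0.95] spin -0.001
```

Emit:
send_rows(motion=[-0.4,0,0.3,0,2.5,0,0,0.3,0,2.5,0,0,0.3,0,2.5,0,0,0,0,2.5], grip_force=20)

```text
time: 6.8
eef_pos: [0.617, -0.1067, 0.1172]
tcp_rot: [0.751, 0.66, 0.006, -0.003]
contact_force: [0.2, -0.1, -2.0]
opening: 0.389
```

```bash
python3 go.py .6196 -.1075 .114; python3 - <<'E'
from h import *
p,d=cams.read_camera('scene');cv2.imwrite('pics/s4.png',cv2.resize(p[140:260,330:490,::-1],None,fx=5,fy=5))
print(fit_held('scene',d,'support',(.611,-.11,.096,0,0)))
E
```

```text
t 6.8 pos [ 0.617  -0.1067  0.1172] F [ 0.2 -0.1 -2. ] op 0.389 tilt [ 0.013  0.004 -1.   ]
delta cm tool [-0.05  0.27  0.32] spin -0.002
(array([ 0.6142, -0.1077,  0.0939]), 793, np.float64(0.62))
```

View pics/s4.png

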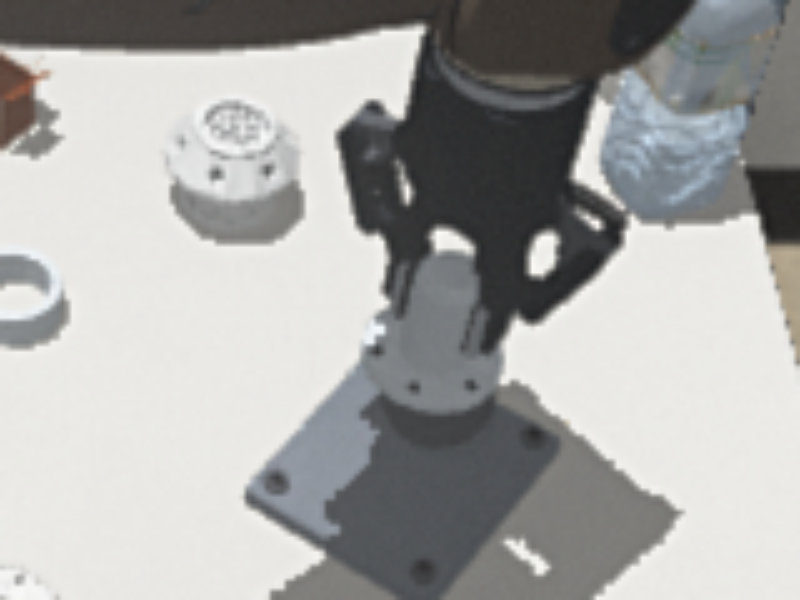

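Emit:
send_rows(motion=[0,0.2,0.3,0,2.5,0,-0.1,0.3,0,2.5,0,-0.15,0.3,0,2.5,0,-0.15,0.3,0,2.5,0,0,0,0,2.5])

```text
time: 7.35
eef_pos: [0.6187, -0.1071, 0.1078]
tcp_rot: [0.751, 0.66, 0.01, 0.002]
contact_force: [0.5, -0.0, -2.7]
opening: 0.389
```

```bash
python3 go.py .6136 -.1067 .094; python3 - <<'E'
from h import *
p,d=cams.read_camera('scene');cv2.imwrite('pics/s5.png',cv2.resize(p[140:260,330:490,::-1],None,fx=5,fy=5))
print(fit_held('scene',d,'support',(.615,-.108,.08,-.1,0),True))
E
```

```text
t 7.35 pos [ 0.6187 -0.1071  0.1078] F [ 0.5 -0.  -2.7] op 0.389 tilt [ 0.012  0.015 -1.   ]
delta cm tool [-0.04 -0.53  1.38] spin -0.003
(array([ 0.6165, -0.1084,  0.0846, -0.027 ,  0.0016]), 719, np.float64(0.63))
```

View pics/s5.png

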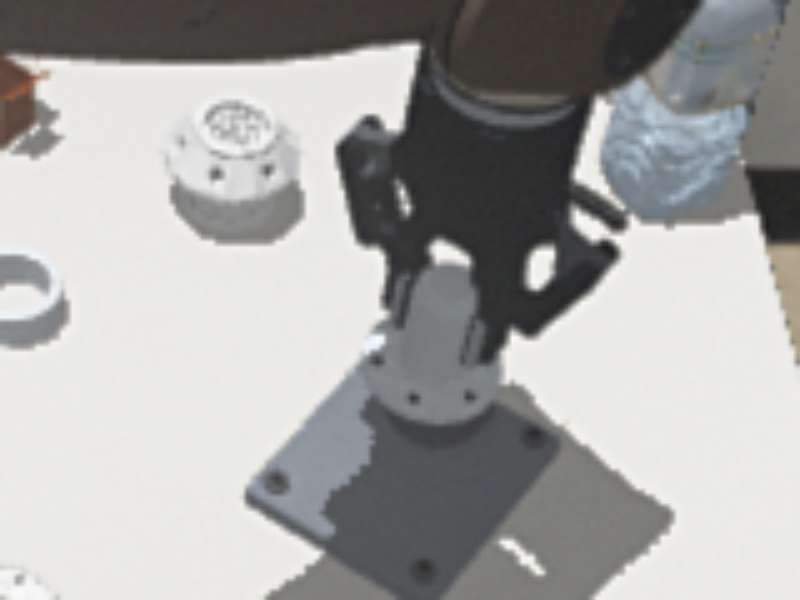

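Emit:
send_rows(motion=[0,-0.1,0.3,0,2.5,0,-0.1,0.3,0,2.5,0,-0.15,0.3,0,2.5,0,-0.15,0.3,0,2.5,0,0,0,0,2.5])

```text
time: 7.9
eef_pos: [0.6206, -0.1075, 0.101]
tcp_rot: [0.751, 0.66, 0.016, 0.009]
contact_force: [4.1, -0.0, -2.5]
opening: 0.393
```

```bash
python3 go.py .6121 -.1065 .088; python3 - <<'E'
from h import *
p,d=cams.read_camera('scene');cv2.imwrite('pics/s6.png',cv2.resize(p[140:260,330:490,::-1],None,fx=5,fy=5))
print(fit_held('scene',d,'support',(.617,-.108,.075,-.15,0),True))
E
```

```text
t 7.9 pos [ 0.6206 -0.1075  0.101 ] F [ 4.1 -0.  -2.5] op 0.393 tilt [ 0.011  0.035 -0.999]
delta cm tool [-0.02 -0.9   1.27] spin -0.003
(array([ 0.6191, -0.1085,  0.0779, -0.0539,  0.0077]), 714, np.float64(0.63))
```

View pics/s6.png

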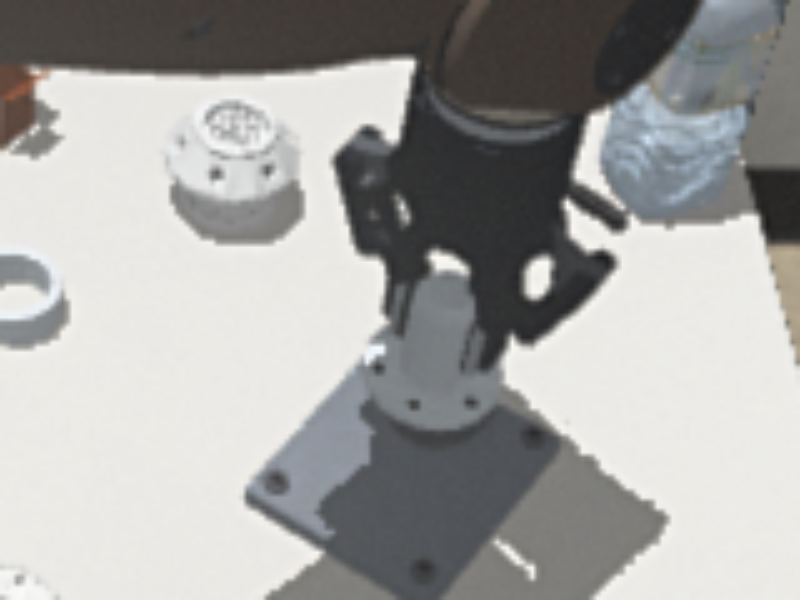

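Emit:
send_rows(motion=[0,-0.5,0.2,0,2.5])

```text
time: 8.05
eef_pos: [0.6179, -0.1072, 0.0999]
tcp_rot: [0.752, 0.659, 0.018, 0.012]
contact_force: [6.9, 1.3, 3.1]
opening: 0.391
```

```bash
python3 go.py .6121 -.1065 .088; python3 - <<'E'
from h import *
print(ctrl.get_state()['wrist_torque'].round(2))
E
```

```text
t 8.05 pos [ 0.6179 -0.1072  0.0999] F [6.9 1.3 3.1] op 0.391 tilt [ 0.011  0.041 -0.999]
delta cm tool [-0.02 -0.63  1.16] spin -0.004
[ 0.26 -1.51 -0.04]
```

Emit:
send_rows(motion=[0,-0.5,0.3,0,2.5,0,-0.5,0.3,0,2.5])

```text
time: 8.25
eef_pos: [0.611, -0.1058, 0.0957]
tcp_rot: [0.752, 0.659, 0.021, 0.015]
contact_force: [4.1, 1.2, 1.6]
opening: 0.388
```

```bash
python3 go.py .6121 -.1065 .088; python3 - <<'E'
from h import *
print(ctrl.get_state()['wrist_torque'].round(2))
p,d=cams.read_camera('scene');cv2.imwrite('pics/s7.png',cv2.resize(p[140:260,330:490,::-1],None,fx=5,fy=5))
print(fit_held('scene',d,'support',(.617,-.108,.075,-.15,0),True))
E
```

```text
t 8.25 pos [ 0.611  -0.1058  0.0957] F [4.1 1.2 1.6] op 0.388 tilt [ 0.012  0.049 -0.999]
delta cm tool [-0.07  0.08  0.77] spin -0.004
[ 0.31 -0.9  -0.04]
(array([ 0.6197, -0.1083,  0.0741, -0.2722,  0.0298]), 682, np.float64(0.55))
```

View pics/s7.png

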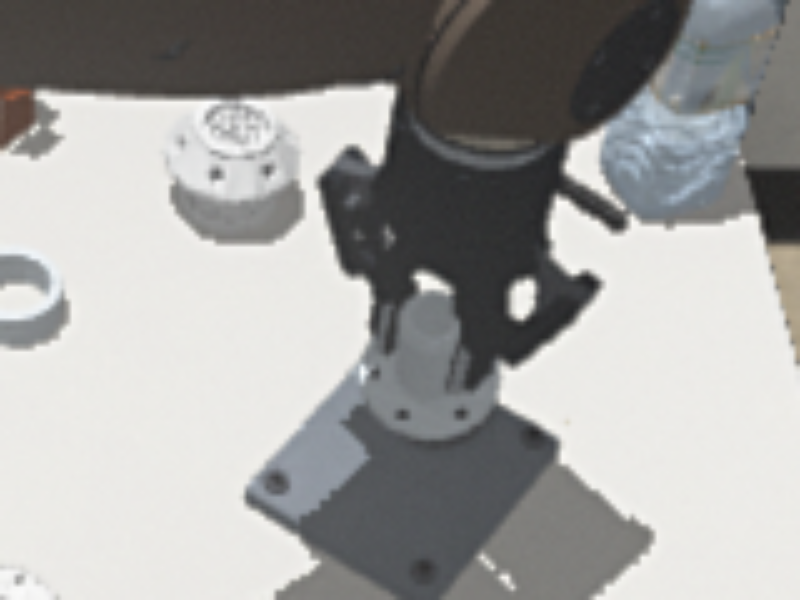

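Emit:
send_rows(motion=[0,-0.2,0.4,0,2.5,0,-0.1,0.4,0,2.5,0,0.15,0.4,0,2.5])

```text
time: 8.6
eef_pos: [0.6089, -0.1059, 0.0827]
tcp_rot: [0.751, 0.659, 0.02, 0.015]
contact_force: [4.5, -0.1, 1.3]
opening: 0.379
```

```bash
python3 go.py .6184 -.1073 .0745; python3 - <<'E'
from h import *
print(ctrl.get_state()['wrist_torque'].round(2))
p,d=cams.read_camera('scene');cv2.imwrite('pics/s8.png',cv2.resize(p[140:260,330:490,::-1],None,fx=5,fy=5))
print(fit_held('scene',d,'support',(.622,-.108,.068,-.33,0.03),True))
E
```

```text
t 8.6 pos [ 0.6089 -0.1059  0.0827] F [ 4.5 -0.1  1.3] op 0.379 tilt [ 0.01   0.048 -0.999]
delta cm tool [-0.02  0.92  0.87] spin -0.004
[-0.05 -0.72 -0.  ]
(array([ 0.6213, -0.1135,  0.0691, -0.3653,  0.0537]), 665, np.float64(0.38))
```

View pics/s8.png

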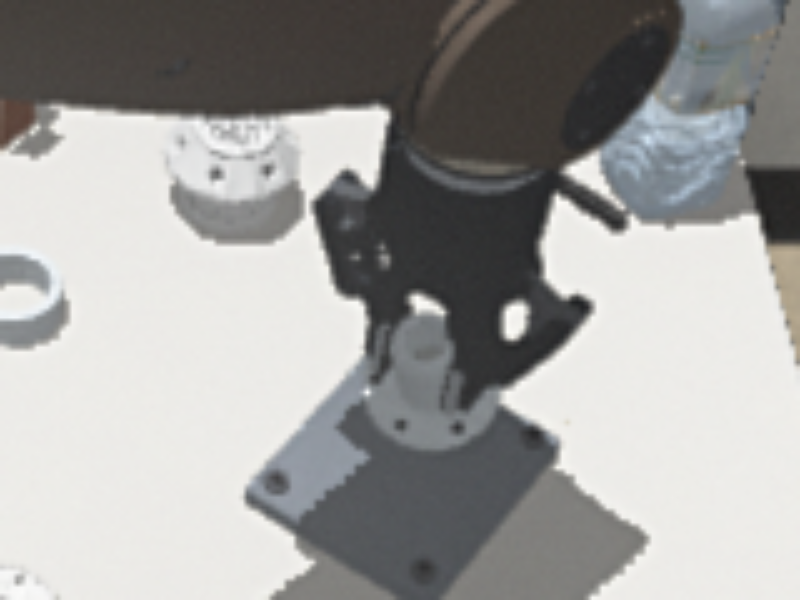

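Emit:
send_rows(motion=[0,0.25,0.25,0,2.5,0,0.25,0.25,0,2.5,0,0.25,0.25,0,2.5])

```text
time: 8.95
eef_pos: [0.6124, -0.1061, 0.0723]
tcp_rot: [0.751, 0.66, 0.015, 0.008]
contact_force: [-14.4, 3.6, 20.1]
opening: 0.377
```

```bash
python3 go.py .6184 -.1073 .0745; python3 - <<'E'
from h import *
print(ctrl.get_state()['wrist_torque'].round(2))
p,d=cams.read_camera('scene');cv2.imwrite('pics/s9.png',cv2.resize(p[140:260,330:490,::-1],None,fx=5,fy=5))
for t in((.622,-.108,.068,-.33,0.03),(.63,-.108,.06,-.40,0.05)):print(fit_held('scene',d,'support',t,True))
E
```

```text
t 8.95 pos [ 0.6124 -0.1061  0.0723] F [-14.4   3.6  20.1] op 0.377 tilt [ 0.011  0.032 -0.999]
delta cm tool [-0.04  0.62 -0.2 ] spin -0.003
[ 0.25  1.77 -0.17]
(array([ 0.6242, -0.1139,  0.0636, -0.3953,  0.0162]), 558, np.float64(0.25))
(array([ 0.6291, -0.1094,  0.0542, -0.4362,  0.0765]), 671, np.float64(0.44))
```

View pics/s9.png

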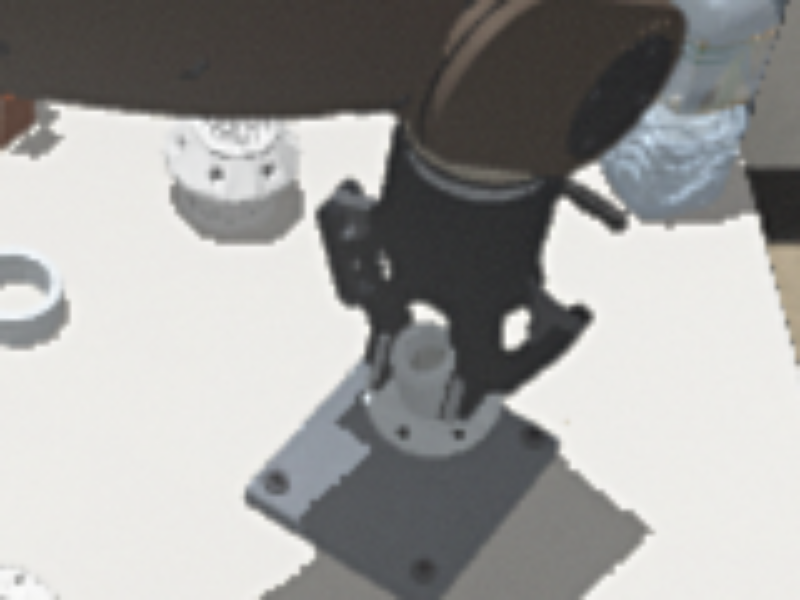

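Emit:
send_rows(motion=[0,0,0,0,4.5,0,0,0,0,7,0,0,0,0,7,0,0,-1,0,8,0,0,-3,0,8.5,0,0,-4,0,8.5,0,0,-4,0,8.5,0,0,0,0,8.5])

```text
time: 9.8
eef_pos: [0.6043, -0.106, 0.1924]
tcp_rot: [0.751, 0.66, 0.009, 0.0]
contact_force: [0.4, -0.4, 0.7]
opening: 1.001
```

```bash
python3 go.py .608 .120 .15; python3 - <<'E'
from h import *
print(ctrl.get_state()['wrist_torque'].round(2))
for n in('scene','top'):
    p,d=cams.read_camera(n);np.savez(n+'10.npz',p=p,d=d)
    c=(140,330) if n=='scene' else (110,340)
    cv2.imwrite(f'pics/{n}10.png',cv2.resize(p[c[0]:c[0]+120,c[1]:c[1]+160,::-1],None,fx=5,fy=5))
    t=(.634,-.109,.056,-.419,0.053);print(fit_held(n,d,'support',t,True),fit_held(n,d,'support',t))
E
```

```text
t 9.8 pos [ 0.6043 -0.106   0.1924] F [ 0.4 -0.4  0.7] op 1.001 tilt [ 0.014  0.012 -1.   ]
delta cm tool [22.39 -2.6   4.52] spin -0.003
[ 0.  0. -0.]
(array([ 0.6293, -0.1103,  0.0539, -0.421 ,  0.035 ]), 585, np.float64(0.69)) (array([ 0.6293, -0.111 ,  0.0539]), 585, np.float64(0.69))
(array([ 0.6336, -0.1095,  0.0552, -0.4336,  0.0606]), 190, np.float64(0.82)) (array([ 0.6334, -0.1091,  0.0546]), 190, np.float64(0.81))
```

View pics/scene10.png

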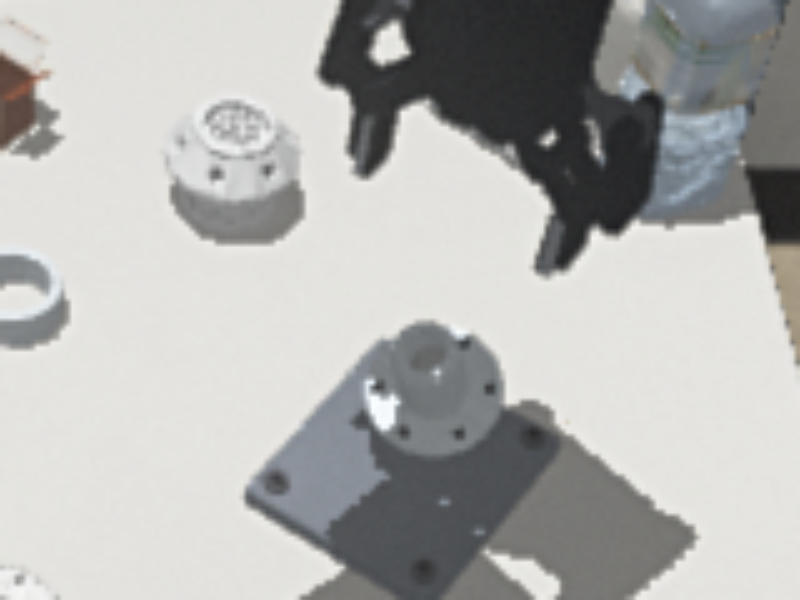

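View pics/top10.png

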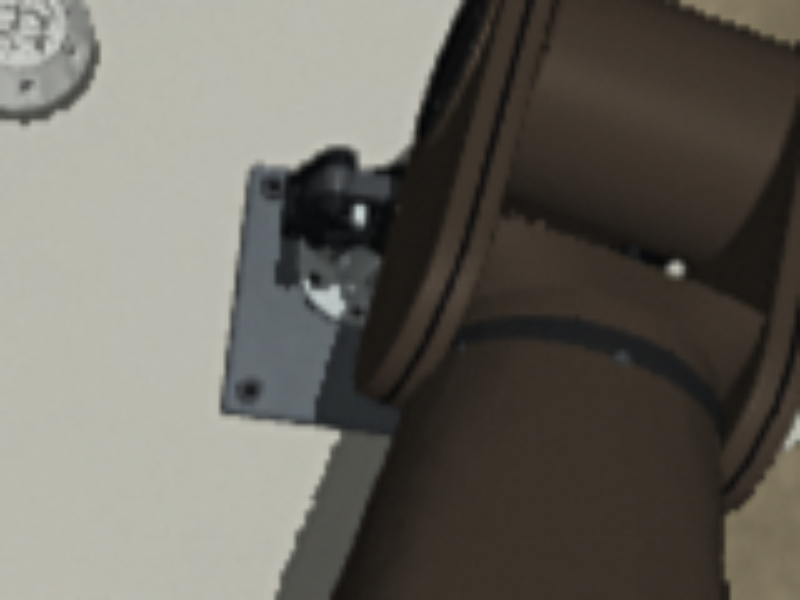

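Emit:
send_rows(motion=[2,-0.2,0,0,8.5,4,-0.5,0,0,8.5,4,-0.5,0.5,0,8.5,4,-0.5,1,0,8.5,4,-0.5,1,0,8.5,3,-0.3,1,0,8.5,1.4,-0.1,1,0,8.5,0,0,0,0,8.5])

```text
time: 10.7
eef_pos: [0.5966, 0.1277, 0.1299]
tcp_rot: [0.753, 0.658, -0.002, -0.012]
contact_force: [-1.1, -0.2, 0.7]
opening: 0.996
```

```bash
python3 go.py .608 .120 .006
```

```text
t 10.7 pos [0.5966 0.1277 0.1299] F [-1.1 -0.2  0.7] op 0.996 tilt [ 0.013 -0.02  -1.   ]
delta cm tool [-0.78  1.48 12.35] spin -0.007
```

Emit:
send_rows(motion=[-0.7,1.0,1.5,0,8.5,0,0.3,3,0,8.5,0,0,3,0,8.5,0,0,2,0,8.5,0,0,1.2,0,8.5,0,0,0,0,8.5])

```text
time: 11.3
eef_pos: [0.6074, 0.1122, 0.0178]
tcp_rot: [0.754, 0.657, -0.004, -0.011]
contact_force: [0.3, -0.6, 0.2]
opening: 0.999
```

```bash
python3 go.py .608 .120 .006
```

```text
t 11.3 pos [0.6074 0.1122 0.0178] F [ 0.3 -0.6  0.2] op 0.999 tilt [ 0.009 -0.022 -1.   ]
delta cm tool [ 0.76 -0.02  1.19] spin -0.012
```

Emit:
send_rows(motion=[0.6,0,0.5,-0.012,8.5,0,0,0.6,0,8.5,0,0,0,0,8.5,0,0,0,0,8.5])

```text
time: 11.7
eef_pos: [0.6107, 0.1176, 0.0094]
tcp_rot: [0.75, 0.661, -0.002, -0.01]
contact_force: [-0.3, 0.4, 0.2]
opening: 0.997
```

```bash
python3 go.py .608 .120 .006
```

```text
t 11.7 pos [0.6107 0.1176 0.0094] F [-0.3  0.4  0.2] op 0.997 tilt [ 0.01  -0.017 -1.   ]
delta cm tool [ 0.2  -0.3   0.34] spin 0.0
```

Emit:
send_rows(motion=[0.2,-0.25,0.4,0,8.5,0,0,0,0,5,0,0,0,0,4.5,0,0,0,0,4.5,0,0,0,0,4.5,0,0,0,0,4.5], grip_force=30)

```text
time: 12.3
eef_pos: [0.6095, 0.1206, 0.0071]
tcp_rot: [0.75, 0.661, -0.0, -0.008]
contact_force: [-0.8, 0.4, -0.5]
opening: 0.61
```

```bash
python3 go.py .608 .120 .006; python3 - <<'E'
from h import *
n='scene';p,d=cams.read_camera(n)
cv2.imwrite(f'pics/s11.png',cv2.resize(p[140:260,260:420,::-1],None,fx=5,fy=5))
print(fit_held(n,d,'spacer',(.6068,.1193,0,0,0),rad=.034))
E
```

```text
t 12.3 pos [0.6095 0.1206 0.0071] F [-0.8  0.4 -0.5] op 0.61 tilt [ 0.011 -0.013 -1.   ]
delta cm tool [-0.08 -0.14  0.11] spin 0.001
(array([ 0.6006,  0.121 , -0.0013]), 401, np.float64(0.58))
```

View pics/s11.png

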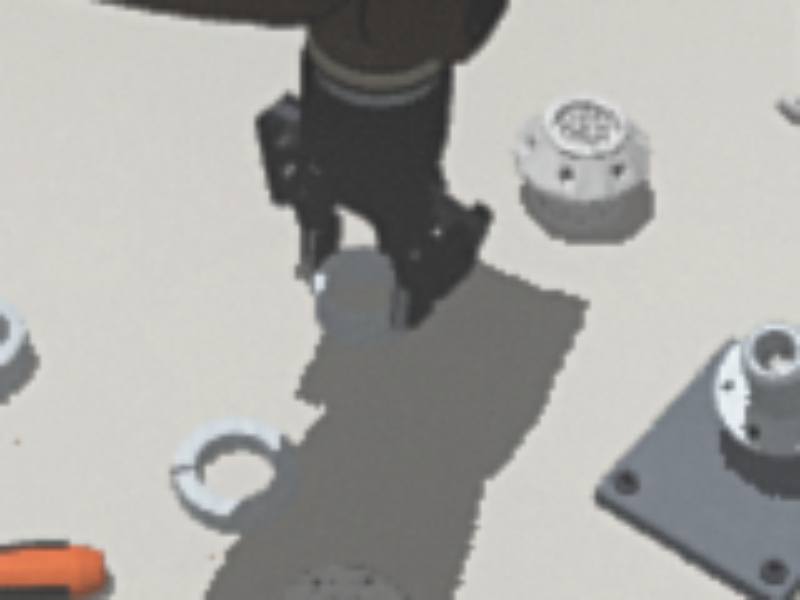

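Emit:
send_rows(motion=[0,0,-1,0,4.5,0,0,-3,0,4.5,0,0,-4,0,4.5,0,0,-4,0,4.5,-1,0.1,-3,0,4.5,-3,0.3,0,0,4.5,-4,0.3,0,0,4.5,-4,0.3,0,0,4.5,-4,0.3,0,0,4.5,-3,0.3,0,0,4.5,-1.5,0,0,0,4.5,0,0,0,0,4.5], grip_force=30)

```text
time: 13.55
eef_pos: [0.5999, -0.0929, 0.1661]
tcp_rot: [0.749, 0.663, -0.001, -0.007]
contact_force: [-0.0, 0.8, -0.4]
opening: 0.611
```

```bash
python3 go.py .605 -.107 .15; python3 - <<'E'
from h import *
n='scene';p,d=cams.read_camera(n);s=ctrl.get_state()['eef_pos']
cv2.imwrite(f'pics/s12.png',cv2.resize(p[130:250,330:490,::-1],None,fx=5,fy=5))
c=(s[0]-.004,s[1]-.001,s[2]-.007,0,0)
print(c,fit_held(n,d,'spacer',c,rad=.034),fit_held(n,d,'spacer',c,True,rad=.034))
print(fit_held(n,d,'support',(.6293,-.1105,.0539,-.419,.053)))
E
```

```text
t 13.55 pos [ 0.5999 -0.0929  0.1661] F [-0.   0.8 -0.4] op 0.611 tilt [ 0.009 -0.012 -1.   ]
delta cm tool [-1.35  0.7   1.59] spin 0.004
(np.float64(0.5960112675042843), np.float64(-0.0928604954384879), np.float64(0.15910038732938994), 0, 0) (array([ 0.5978, -0.0939,  0.1583]), 440, np.float64(0.84)) (array([ 0.5978, -0.0939,  0.1583, -0.004 , -0.0019]), 440, np.float64(0.84))
(array([ 0.6295, -0.1108,  0.0537]), 583, np.float64(0.73))
```

View pics/s12.png

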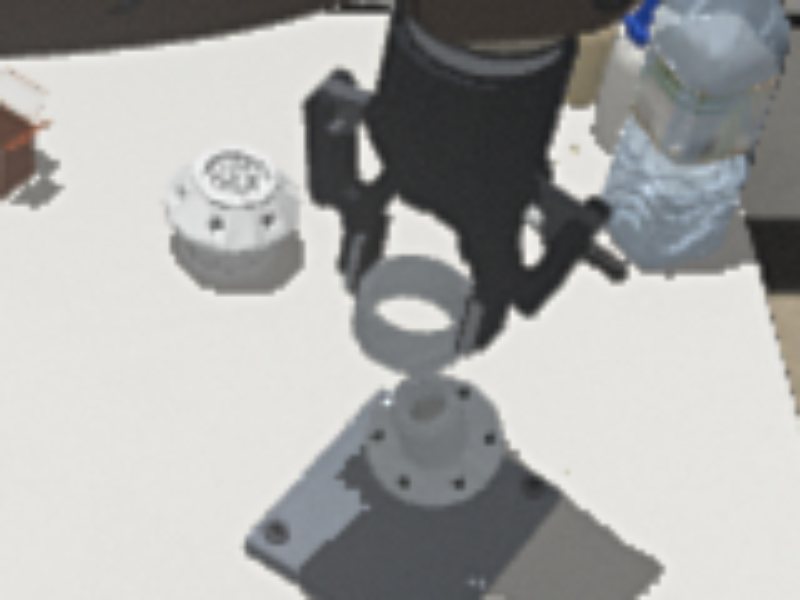

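```bash
cat > path2.py <<'E'
from h import *
def tab(base,a,c,Ls,top,th0,th1,yaw=3.015):
    # c = part bottom centre -> TCP offset (scene frame), when vertical (mm)
    for L in Ls:
        th=np.deg2rad(25)*np.clip((L-th0)/(th1-th0),0,1)
        T=base+ax(yaw)*(top-L)*mm+a*mm*ax(yaw,th)-np.array([0,0,a*mm])+np.array(c)*mm
        print(L,round(np.rad2deg(th)),T.round(4))
E
python3 - <<'E'
from path2 import *
tab(np.array([.6294,-.1107,.0538]),19,(2.1,1,7.8),(-6,0,6,10,15,20,25,30,40,50,56),64,6,20)
E
python3 go.py .6048 -.106 .128
```

```text
-6 0 [ 0.6022 -0.106   0.125 ]
0 0 [ 0.6047 -0.1063  0.1196]
6 0 [ 0.6072 -0.1066  0.1142]
10 7 [ 0.6065 -0.1065  0.1104]
15 16 [ 0.6057 -0.1064  0.1053]
20 25 [ 0.6051 -0.1063  0.0997]
25 25 [ 0.6072 -0.1066  0.0952]
30 25 [ 0.6093 -0.1069  0.0906]
40 25 [ 0.6135 -0.1074  0.0816]
50 25 [ 0.6177 -0.1079  0.0725]
56 25 [ 0.6202 -0.1083  0.0671]
t 13.6 pos [ 0.6    -0.0919  0.1661] F [-1.3 -0.2 -1.1] op 0.611 tilt [ 0.009 -0.012 -1.   ]
delta cm tool [-1.38  0.69  3.79] spin 0.005
```

Emit:
send_rows(motion=[-0.5,0.3,0.5,0,4.5,-0.5,0.3,0.8,0,4.5,-0.2,0,0.8,0,4.5,0,0,0.8,0,4.5,0,0,0,0,4.5,0,0,0,0,4.5])

```text
time: 14.2
eef_pos: [0.604, -0.099, 0.1324]
tcp_rot: [0.746, 0.665, -0.001, -0.01]
contact_force: [-0.4, 0.0, -0.7]
opening: 0.608
```

```bash
python3 go.py .6055 -.1063 .119
```

```text
t 14.2 pos [ 0.604  -0.099   0.1324] F [-0.4  0.  -0.7] op 0.608 tilt [ 0.012 -0.016 -1.   ]
delta cm tool [-0.72  0.25  1.33] spin 0.012
```

Emit:
send_rows(motion=[-0.4,0.1,0.2,0.012,4.5,-0.3,0.1,0.2,0,4.5,0,0,0.4,0,4.5,0,0,0.4,0,4.5,0,0,0,0,4.5], grip_force=20)

```text
time: 14.7
eef_pos: [0.6055, -0.1067, 0.12]
tcp_rot: [0.751, 0.66, -0.001, -0.009]
contact_force: [-1.0, -0.1, -0.9]
opening: 0.612
```

```bash
python3 go.py .6070 -.1065 .113
```

```text
t 14.7 pos [ 0.6055 -0.1067  0.12  ] F [-1.  -0.1 -0.9] op 0.612 tilt [ 0.011 -0.015 -1.   ]
delta cm tool [0.03 0.16 0.7 ] spin -0.001
```

Emit:
send_rows(motion=[0,0.1,0.3,0,4.5,0,0.05,0.3,0,4.5,0,0,0.3,0,4.5,0,0,0.2,0,4.5])

```text
time: 15.1
eef_pos: [0.6079, -0.1069, 0.109]
tcp_rot: [0.751, 0.66, 0.0, -0.008]
contact_force: [0.5, 0.9, -0.6]
opening: 0.611
```

```bash
cat > look.py <<'E'
import sys
from h import *
def look(k,name,off,u,rad=.034,crop=(130,330)):
    n='scene';p,d=cams.read_camera(n);s=ctrl.get_state();e=s['eef_pos']
    print('T',s['wrist_torque'].round(2))
    cv2.imwrite(f'pics/s{k}.png',cv2.resize(p[crop[0]:crop[0]+120,crop[1]:crop[1]+160,::-1],None,fx=5,fy=5))
    c=np.r_[e+np.array(off)*mm,u]
    print(fit_held(n,d,name,c,True,rad=rad))
E
python3 go.py .6051 -.1063 .10;python3 -c "
from look import *
look(13,'spacer',(-2,-1,-8),(-.05,0))"
```

```text
t 15.1 pos [ 0.6079 -0.1069  0.109 ] F [ 0.5  0.9 -0.6] op 0.611 tilt [ 0.011 -0.012 -1.   ]
delta cm tool [ 0.01 -0.28  0.91] spin -0.001
T [ 0.02 -0.34 -0.05]
(array([ 0.5998, -0.1126,  0.1027,  0.0509,  0.057 ]), 457, np.float64(0.6))
```

View pics/s13.png

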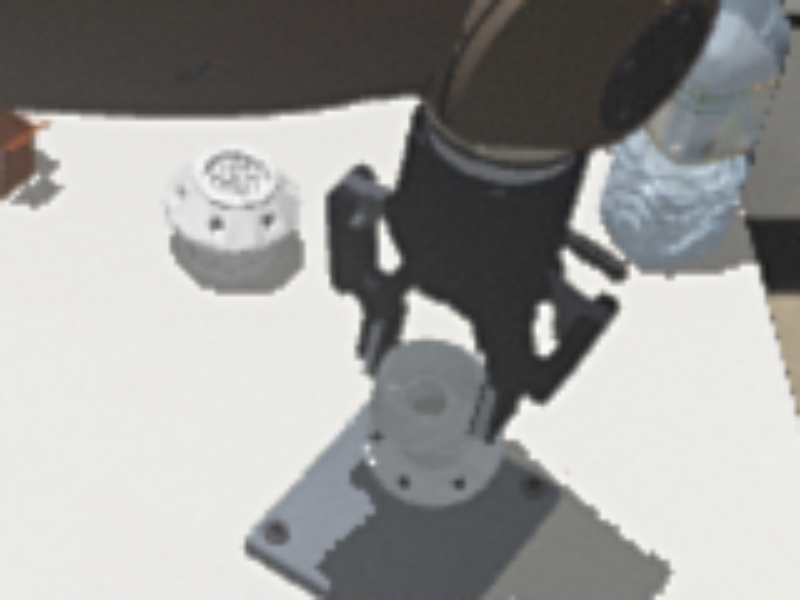

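Emit:
send_rows(motion=[0,-0.2,0.3,0,4.5,0,-0.3,0.4,0,4.5,0,-0.2,0.4,0,4.5])

```text
time: 15.45
eef_pos: [0.6072, -0.1069, 0.1028]
tcp_rot: [0.751, 0.66, 0.006, -0.001]
contact_force: [4.0, 1.9, 3.6]
opening: 0.611
```

```bash
python3 go.py .6072 -.1066 .095;python3 -c "
from look import *
look(14,'spacer',(3,-1,-8),(-.25,0.03))"
```

```text
t 15.45 pos [ 0.6072 -0.1069  0.1028] F [4.  1.9 3.6] op 0.611 tilt [ 0.01   0.007 -1.   ]
delta cm tool [ 0.03 -0.01  0.78] spin -0.002
T [ 0.06 -1.27 -0.03]
(array([ 0.6036, -0.1138,  0.0957, -0.0729,  0.072 ]), 451, np.float64(0.55))
```

View pics/s14.png

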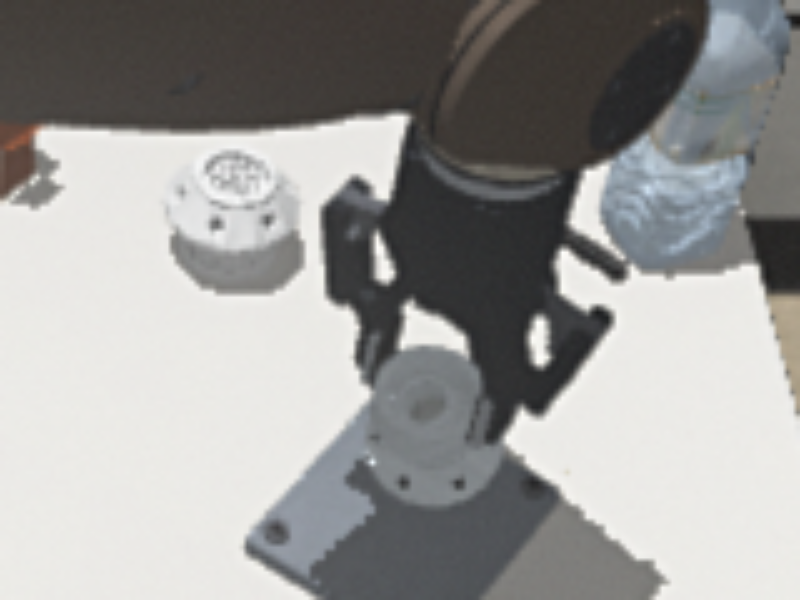

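Emit:
send_rows(motion=[0,-0.3,0.6,0,4.5,0,-0.3,0.6,0,4.5])

```text
time: 15.7
eef_pos: [0.6059, -0.1068, 0.0942]
tcp_rot: [0.751, 0.66, 0.01, 0.005]
contact_force: [7.2, 1.3, 5.8]
opening: 0.609
```

```bash
python3 go.py .6072 -.1066 .095;python3 -c "
from look import *
look(15,'spacer',(3,-1,-8),(-.25,0.03))"
```

```text
t 15.7 pos [ 0.6059 -0.1068  0.0942] F [7.2 1.3 5.8] op 0.609 tilt [ 0.009  0.021 -1.   ]
delta cm tool [ 0.04  0.12 -0.07] spin -0.003
T [ 0.14 -1.46 -0.03]
(array([ 0.6026, -0.1078,  0.0872, -0.1984,  0.0467]), 439, np.float64(0.47))
```

View pics/s15.png

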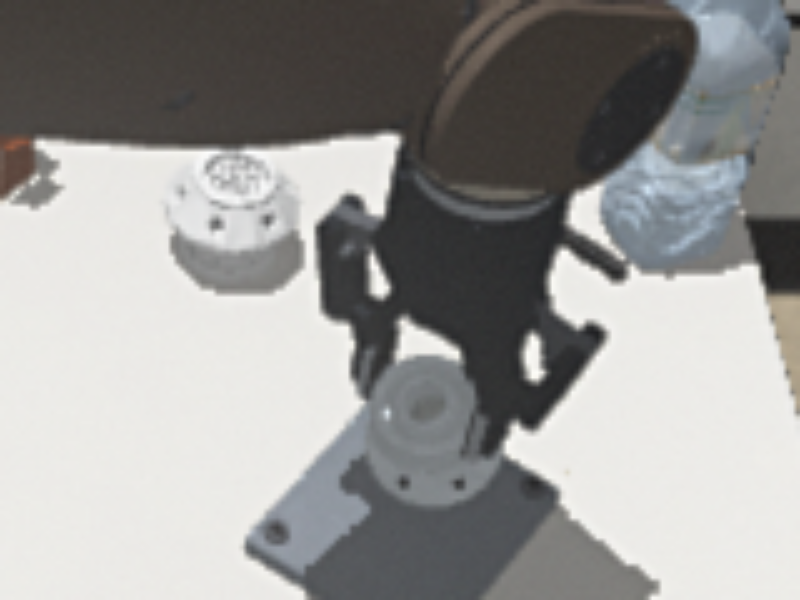

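Emit:
send_rows(motion=[0,0.1,0.5,0,4.5,0,0.15,0.5,0,4.5,0,0.2,0.5,0,4.5])

```text
time: 16.05
eef_pos: [0.6123, -0.1074, 0.0799]
tcp_rot: [0.751, 0.66, 0.012, 0.007]
contact_force: [3.5, 1.3, 2.7]
opening: 0.611
```

```bash
python3 go.py .6202 -.1083 .067;python3 -c "
from look import *
look(16,'spacer',(5,-1,-8),(-.35,0.03))"
```

```text
t 16.05 pos [ 0.6123 -0.1074  0.0799] F [3.5 1.3 2.7] op 0.611 tilt [ 0.009  0.026 -1.   ]
delta cm tool [-0.    0.76  1.31] spin -0.003
T [ 0.06 -1.26 -0.02]
(array([ 0.6171, -0.1073,  0.075 , -0.2518,  0.0341]), 315, np.float64(0.52))
```

View pics/s16.png

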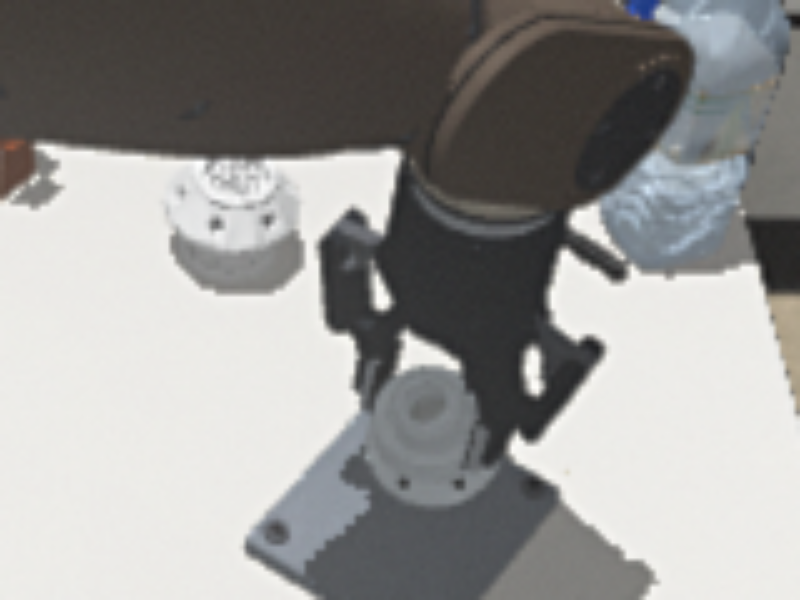

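Emit:
send_rows(motion=[0,0.2,0.4,0,4.5,0,0.2,0.4,0,4.5,0,0.2,0.35,0,4.5])

```text
time: 16.4
eef_pos: [0.6165, -0.1078, 0.0657]
tcp_rot: [0.751, 0.66, 0.009, 0.003]
contact_force: [-7.4, 2.8, 9.5]
opening: 0.607
```

```bash
python3 go.py .6202 -.1083 .067;python3 -c "
from look import *
look(17,'spacer',(7,-1,-7),(-.4,0.05))"
```

```text
t 16.4 pos [ 0.6165 -0.1078  0.0657] F [-7.4  2.8  9.5] op 0.607 tilt [ 0.009  0.017 -1.   ]
delta cm tool [-0.01  0.37 -0.12] spin -0.003
T [ 0.17  0.28 -0.04]
(array([ 0.6215, -0.1085,  0.0608, -0.4676,  0.0388]), 317, np.float64(0.42))
```

View pics/s17.png

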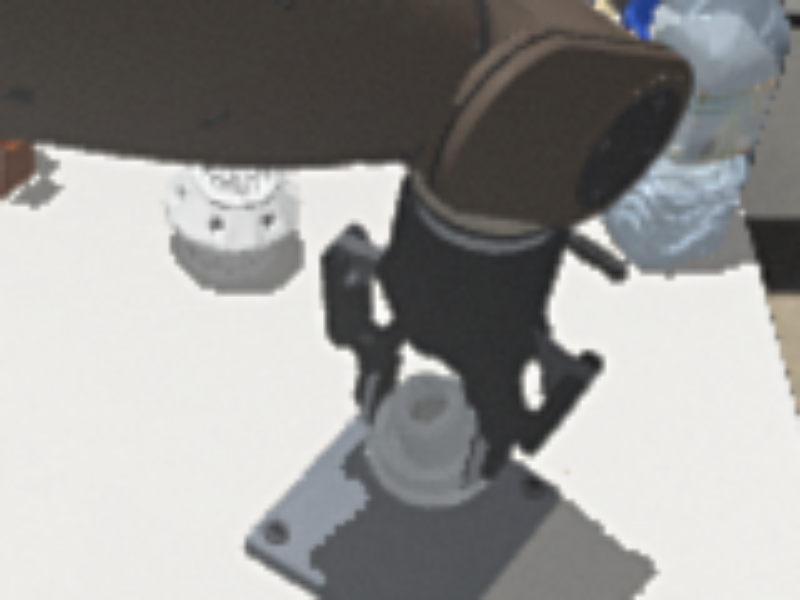

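Emit:
send_rows(motion=[0,0.3,0.4,0,4.5,0,0.1,0.1,0,4.5])

```text
time: 16.65
eef_pos: [0.6173, -0.1077, 0.0638]
tcp_rot: [0.751, 0.66, 0.005, -0.002]
contact_force: [0.8, 0.7, 4.2]
opening: 0.61
```

```bash
python3 go.py .6202 -.1083 .067;python3 -c "
from look import *
look(18,'spacer',(7,-1,-7),(-.42,0.05))"
```

```text
t 16.65 pos [ 0.6173 -0.1077  0.0638] F [0.8 0.7 4.2] op 0.61 tilt [ 0.01   0.003 -1.   ]
delta cm tool [-0.02  0.3  -0.32] spin -0.002
T [ 0.14  0.35 -0.14]
(array([ 0.6193, -0.1097,  0.0584, -0.4579,  0.0389]), 315, np.float64(0.45))
```

Emit:
send_rows(motion=[0,0,0,0,6.5,0,0,-0.2,0,8.5,0,0,-0.3,0,8.5,0,0,-1,0,8.5,0,0,-3,0,8.5,0,0,-4,0,8.5,0,0,-4,0,8.5,0,0,0,0,8.5])

```text
time: 17.5
eef_pos: [0.6096, -0.108, 0.1852]
tcp_rot: [0.751, 0.661, -0.004, -0.014]
contact_force: [0.1, 0.1, 0.9]
opening: 1.001
```

```bash
python3 go.py .475 .115 .12; python3 - <<'E'
from h import *
n='scene';p,d=cams.read_camera(n)
cv2.imwrite(f'pics/s19.png',cv2.resize(p[140:260,330:490,::-1],None,fx=5,fy=5))
t=(.626,-.1103,.0611,-.419,.053)
print(fit_held(n,d,'spacer',t,rad=.034),fit_held(n,d,'spacer',t,True,rad=.034))
E
```

```text
t 17.5 pos [ 0.6096 -0.108   0.1852] F [0.1 0.1 0.9] op 1.001 tilt [ 0.012 -0.027 -1.   ]
delta cm tool [ 20.33 -16.     7.2 ] spin -0.001
(array([ 0.6229, -0.1149,  0.0597]), 410, np.float64(0.45)) (array([ 0.6232, -0.1145,  0.06  , -0.4502,  0.0308]), 410, np.float64(0.44))
```

View pics/s19.png

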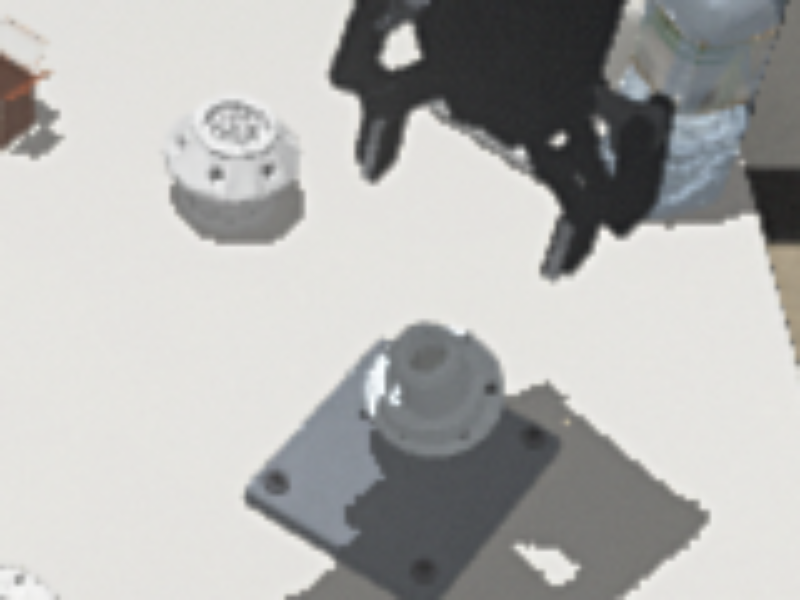

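```bash
python3 - <<'E'
from h import *
n='scene';p,d=cams.read_camera(n);P=cloud(n,d).reshape(-1,3)
np.savez('sc19.npz',d=d,p=p)
O=np.array([.6294,-.1107,.0538]);u=ax(3.015);q=rz(P,O,u)
ex=np.cross([0,0,1],u);ex/=np.linalg.norm(ex);ey=np.cross(u,ex)
m=(q[:,0]>.0175)&(q[:,0]<.03)&(q[:,1]>.003)&(q[:,1]<.05)
h=q[m,1]*1e3;a=np.degrees(np.arctan2((P[m]-O)@ey,(P[m]-O)@ex))
print(np.histogram(h,np.arange(3,50,2)))
for k in range(-180,180,45):
    s=(a>=k)&(a<k+45)&(h>26);print(k,s.sum(),np.median(h[s]).round(1) if s.any() else 0)
E
```

```text
(array([ 4, 12, 24, 14,  7,  5,  4,  3,  9,  5,  3,  8, 19, 38, 44, 21,  8,
        0,  0,  0,  0,  0,  0]), array([ 3,  5,  7,  9, 11, 13, 15, 17, 19, 21, 23, 25, 27, 29, 31, 33, 35,
       37, 39, 41, 43, 45, 47, 49]))
-180 21 31.8
-135 23 30.8
-90 26 30.5
-45 26 32.2
0 22 31.5
45 13 32.5
90 1 28.5
135 1 33.0
```

Emit:
send_rows(motion=[1.5,-1,0,0,8.5,3,-2.4,0,0,8.5,3,-2.4,0.5,0,8.5,3,-2.4,1,0,8.5,3,-2.4,1,0,8.5,3,-2.4,1,0,8.5,2,-1.5,1,0,8.5,0.5,-0.4,1,0,8.5,0,0,0,0,8.5,0,0,0,0,8.5])

```text
time: 18.6
eef_pos: [0.4586, 0.1151, 0.1155]
tcp_rot: [0.75, 0.66, -0.018, -0.031]
contact_force: [0.2, -0.0, -0.5]
opening: 0.999
```

```bash
python3 go.py .475 .115 .0
```

```text
t 18.6 pos [0.4586 0.1151 0.1155] F [ 0.2 -0.  -0.5] op 0.999 tilt [ 0.015 -0.07  -0.997]
delta cm tool [ 0.03  2.44 11.41] spin -0.001
```

Emit:
send_rows(motion=[0,0.8,1.5,0,8.5,0,0.7,2.5,0,8.5,0,0.3,2.5,0,8.5,0,0.2,2,0,8.5,0,0,0.8,0,8.5,0,0,0,0,8.5,0,0,0,0,8.5])

```text
time: 19.3
eef_pos: [0.4807, 0.1088, 0.0217]
tcp_rot: [0.753, 0.657, -0.015, -0.028]
contact_force: [-0.5, 0.4, 0.5]
opening: 0.994
```

```bash
python3 go.py .475 .115 .0
```

```text
t 19.3 pos [0.4807 0.1088 0.0217] F [-0.5  0.4  0.5] op 0.994 tilt [ 0.015 -0.062 -0.998]
delta cm tool [ 0.5  -0.51  2.22] spin -0.01
```

Emit:
send_rows(motion=[0.3,-0.4,1,-0.01,8.5,0.1,0,0.8,0,8.5,0,0,0.3,0,8.5,0,0,0,0,8.5])

```text
time: 19.7
eef_pos: [0.4779, 0.1141, 0.0022]
tcp_rot: [0.75, 0.661, -0.013, -0.026]
contact_force: [-0.4, 0.1, 0.2]
opening: 0.994
```

```bash
python3 go.py .475 .115 .0
```

```text
t 19.7 pos [0.4779 0.1141 0.0022] F [-0.4  0.1  0.2] op 0.994 tilt [ 0.016 -0.056 -0.998]
delta cm tool [ 0.05 -0.28  0.24] spin 0.001
```

Emit:
send_rows(motion=[0,-0.2,0.3,0,8.5,0,0,0,0,6,0,0,0,0,5.5,0,0,0,0,5.5,0,0,0,0,5.5], grip_force=30)

```text
time: 20.2
eef_pos: [0.4761, 0.1147, 0.0002]
tcp_rot: [0.749, 0.662, -0.012, -0.026]
contact_force: [-0.2, -0.1, -2.0]
opening: 0.73
```

```bash
python3 go.py .475 .115 .0
```

```text
t 20.2 pos [4.761e-01 1.147e-01 2.000e-04] F [-0.2 -0.1 -2. ] op 0.73 tilt [ 0.016 -0.055 -0.998]
delta cm tool [ 0.02 -0.11  0.03] spin 0.002
```

Emit:
send_rows(motion=[0,0,-1,0,5.5,0,0,-3,0,5.5,0,0,-4,0,5.5,-0.5,0.5,-4,0,5.5,-1.5,1.2,-3,0,5.5,-3,2.2,-1,0,5.5,-3,2.2,0,0,5.5,-3,2.2,0,0,5.5,-3,2.2,0,0,5.5,-3,2.2,0,0,5.5,-1.5,1,0,0,5.5,0,0,0,0,5.5])

```text
time: 21.4
eef_pos: [0.5987, -0.0966, 0.1592]
tcp_rot: [0.749, 0.662, -0.013, -0.026]
contact_force: [0.8, 0.6, -2.4]
opening: 0.733
```

```bash
python3 go.py .605 -.107 .15; python3 - <<'E'
from h import *
n='scene';p,d=cams.read_camera(n);s=ctrl.get_state()['eef_pos']
cv2.imwrite(f'pics/s20.png',cv2.resize(p[130:250,330:490,::-1],None,fx=5,fy=5))
c=(s[0]-.002,s[1]-.001,s[2],0,0)
print(c,fit_held(n,d,'clamp_ring',c,rad=.038),fit_held(n,d,'clamp_ring',c,True,rad=.038))
E
```

```text
t 21.4 pos [ 0.5987 -0.0966  0.1592] F [ 0.8  0.6 -2.4] op 0.733 tilt [ 0.014 -0.056 -0.998]
delta cm tool [-0.97  0.81  0.87] spin 0.004
(np.float64(0.5961362237532992), np.float64(-0.0964844820886496), np.float64(0.1591435126681486), 0, 0) (array([ 0.5958, -0.0981,  0.1582]), 481, np.float64(0.86)) (array([ 0.5958, -0.0979,  0.1582,  0.0032, -0.0101]), 481, np.float64(0.85))
```

View pics/s20.png

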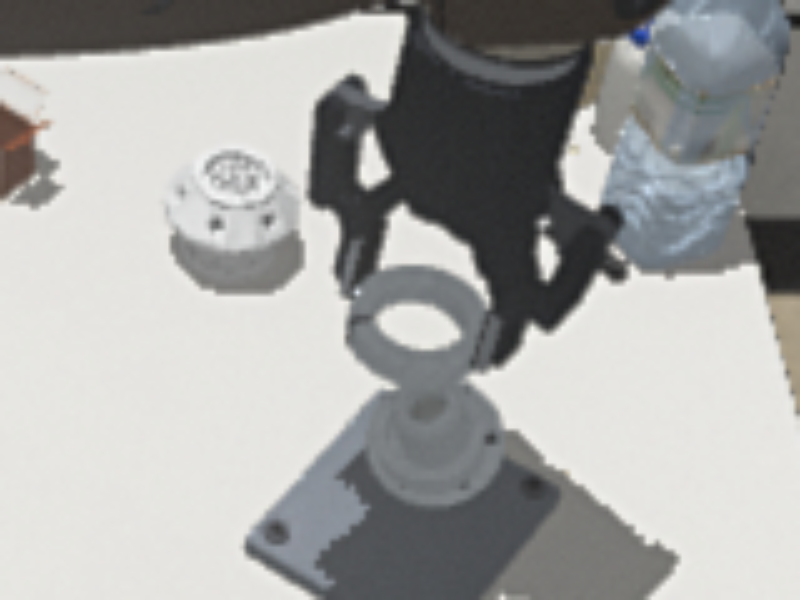

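```bash
python3 - <<'E'
from path2 import *
tab(np.array([.6294,-.1107,.0538]),11.5,(2.9,1.4,1.0),(-6,0,6,10,15,20,25,32),64,8,20)
E
python3 go.py .6055 -.1059 .118
```

```text
-6 0 [ 0.603  -0.1056  0.1182]
0 0 [ 0.6055 -0.1059  0.1128]
6 0 [ 0.608  -0.1062  0.1074]
10 4 [ 0.6088 -0.1063  0.1037]
15 15 [ 0.6089 -0.1063  0.0988]
20 25 [ 0.609  -0.1063  0.0936]
25 25 [ 0.6111 -0.1066  0.0891]
32 25 [ 0.6141 -0.107   0.0827]
t 21.45 pos [ 0.5981 -0.0955  0.1591] F [-0.3 -0.3 -1.9] op 0.737 tilt [ 0.015 -0.056 -0.998]
delta cm tool [-1.    1.09  4.05] spin 0.005
```

Emit:
send_rows(motion=[-0.4,0.3,0.5,0,5.5,-0.4,0.3,0.8,0,5.5,-0.1,0.2,0.8,0,5.5,0,0.1,0.8,0,5.5,0,0,0,0,5.5,0,0,0,0,5.5])

```text
time: 22.05
eef_pos: [0.6019, -0.0998, 0.1254]
tcp_rot: [0.747, 0.665, -0.014, -0.029]
contact_force: [0.1, 0.9, -1.7]
opening: 0.734
```

```bash
python3 go.py .6055 -.1059 .1125
```

```text
t 22.05 pos [ 0.6019 -0.0998  0.1254] F [ 0.1  0.9 -1.7] op 0.734 tilt [ 0.017 -0.062 -0.998]
delta cm tool [-0.58  0.51  1.25] spin 0.01
```

Emit:
send_rows(motion=[-0.4,0.3,0.2,0.01,5.5,-0.1,0.1,0.3,0,5.5,0,0,0.4,0,5.5,0,0,0.3,0,5.5,0,0,0,0,5.5], grip_force=20)

```text
time: 22.55
eef_pos: [0.6052, -0.1054, 0.1128]
tcp_rot: [0.75, 0.661, -0.014, -0.028]
contact_force: [-0.5, 0.0, -2.2]
opening: 0.733
```

```bash
python3 go.py .608 -.106 .107;python3 -c "
from look import *
look(21,'clamp_ring',(-3,-1.5,-1),(0,0),.038)"
```

```text
t 22.55 pos [ 0.6052 -0.1054  0.1128] F [-0.5  0.  -2.2] op 0.733 tilt [ 0.016 -0.061 -0.998]
delta cm tool [-0.04  0.32  0.56] spin -0.001
T [ 0.04 -0.06 -0.02]
(array([ 0.6022, -0.1062,  0.1118,  0.012 , -0.0293]), 503, np.float64(0.77))
```

View pics/s21.png

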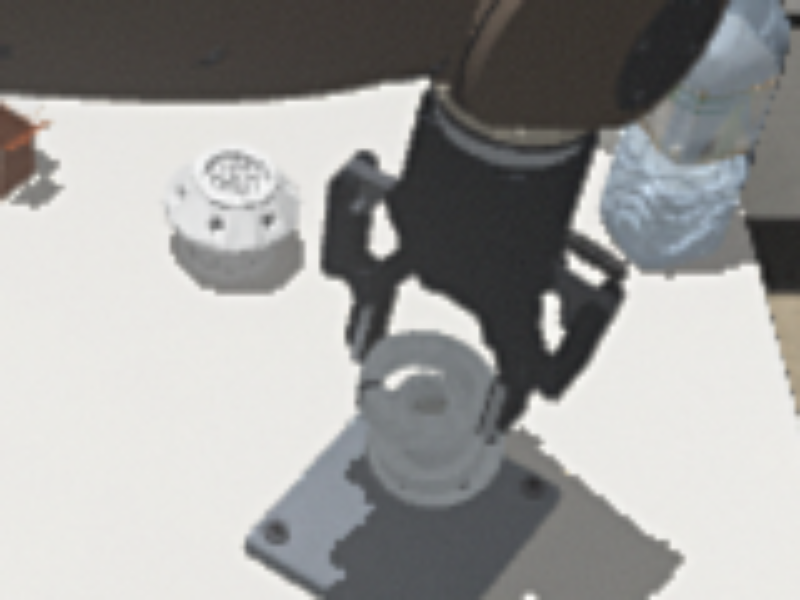

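Emit:
send_rows(motion=[0,0.2,0.3,0,5.5,0,0.15,0.3,0,5.5,0,0,0.4,0,5.5,0,0,0.4,0,5.5])

```text
time: 23.0
eef_pos: [0.6093, -0.1058, 0.0991]
tcp_rot: [0.75, 0.661, -0.013, -0.027]
contact_force: [1.4, -0.5, -1.3]
opening: 0.731
```

```bash
python3 go.py .609 -.106 .094;python3 -c "
from look import *
look(22,'clamp_ring',(0,-1.5,-1),(-.1,0),.038)"
```

```text
t 23.0 pos [ 0.6093 -0.1058  0.0991] F [ 1.4 -0.5 -1.3] op 0.731 tilt [ 0.016 -0.057 -0.998]
delta cm tool [-0.03  0.    0.51] spin -0.001
T [-0.09 -0.5  -0.  ]
(array([ 0.6072, -0.1068,  0.0982, -0.0235,  0.0014]), 533, np.float64(0.64))
```

View pics/s22.png

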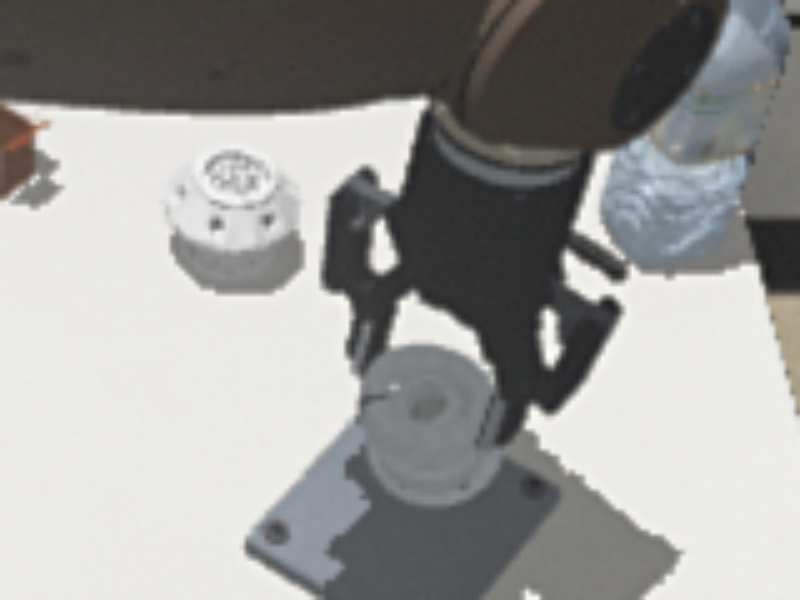

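Emit:
send_rows(motion=[0,-0.1,0.6,0,5.5,0,0,0.6,0,5.5])

```text
time: 23.25
eef_pos: [0.6113, -0.1061, 0.0893]
tcp_rot: [0.75, 0.661, -0.01, -0.022]
contact_force: [-1.3, 1.3, 3.8]
opening: 0.734
```

```bash
python3 go.py .614 -.107 .083;python3 -c "
from look import *
look(23,'clamp_ring',(0,-1.5,-1),(-.25,0),.038)"
```

```text
t 23.25 pos [ 0.6113 -0.1061  0.0893] F [-1.3  1.3  3.8] op 0.734 tilt [ 0.015 -0.047 -0.999]
delta cm tool [-0.06  0.3   0.61] spin -0.001
T [ 0.04 -0.9  -0.05]
(array([ 0.6109, -0.1073,  0.0888, -0.1421,  0.0399]), 526, np.float64(0.63))
```

View pics/s23.png

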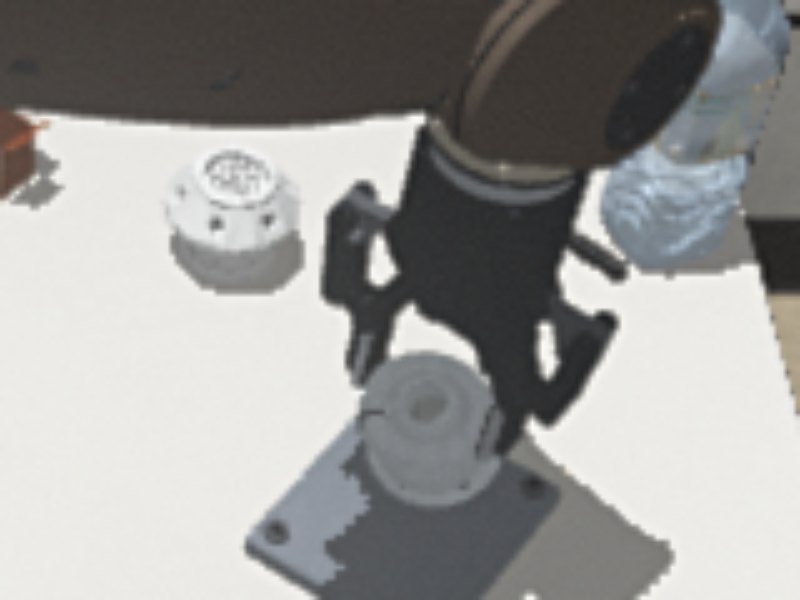

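Emit:
send_rows(motion=[0,0.1,0.5,0,5.5,0,0.2,0.5,0,5.5])

```text
time: 23.5
eef_pos: [0.6121, -0.1056, 0.0807]
tcp_rot: [0.75, 0.661, -0.012, -0.026]
contact_force: [-9.1, 0.4, 22.3]
opening: 0.735
```

```bash
python3 go.py .614 -.107 .083;python3 -c "
from look import *
look(24,'clamp_ring',(2,-1.5,-1),(-.35,0),.038)"
```

```text
t 23.5 pos [ 0.6121 -0.1056  0.0807] F [-9.1  0.4 22.3] op 0.735 tilt [ 0.016 -0.055 -0.998]
delta cm tool [-0.11  0.2  -0.24] spin 0.001
T [0.46 1.06 0.18]
(array([ 0.6132, -0.1057,  0.0824, -0.3959,  0.058 ]), 456, np.float64(0.6))
```

View pics/s24.png

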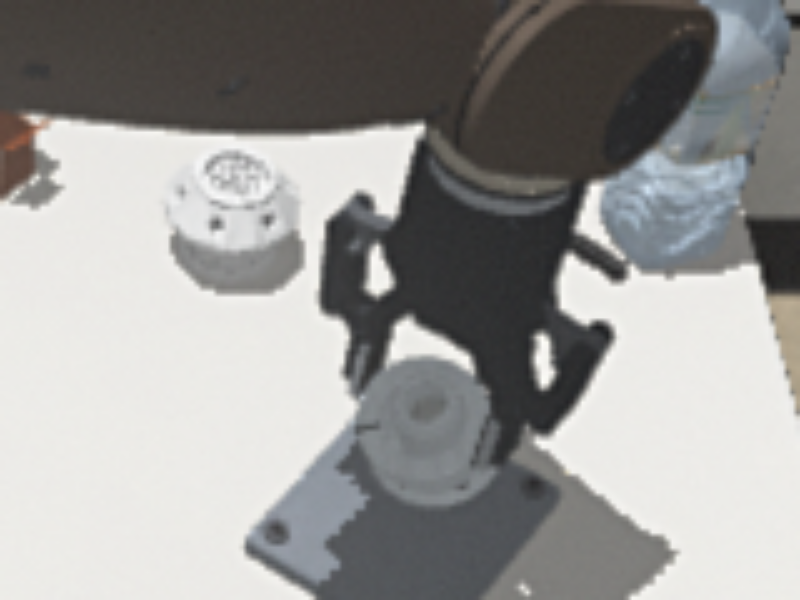

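Emit:
send_rows(motion=[0,0,0,0,7.2,0,0,0,0,8.5,0,0,-0.2,0,8.5,0,0,-1,0,8.5,0,0,-3,0,8.5,0,0,-4,0,8.5,0,0,-3,0,8.5,0,0,0,0,8.5])

```text
time: 24.35
eef_pos: [0.6145, -0.1079, 0.1922]
tcp_rot: [0.749, 0.661, -0.017, -0.032]
contact_force: [0.0, -0.3, 0.5]
opening: 0.994
```

```bash
python3 go.py .467 .2775 .12; cat > hts.py <<'E'
from h import *
def hts(lo,rmin,rmax,tag,hmax=.08):
    n='scene';p,d=cams.read_camera(n);P=cloud(n,d).reshape(-1,3)
    cv2.imwrite(f'pics/{tag}.png',cv2.resize(p[140:260,330:490,::-1],None,fx=5,fy=5))
    O=np.array([.6294,-.1107,.0538]);u=ax(3.015);q=rz(P,O,u)
    ex=np.cross([0,0,1],u);ex/=np.linalg.norm(ex);ey=np.cross(u,ex)
    m=(q[:,0]>rmin)&(q[:,0]<rmax)&(q[:,1]>lo)&(q[:,1]<hmax)
    h=q[m,1]*1e3;a=np.degrees(np.arctan2((P[m]-O)@ey,(P[m]-O)@ex))
    for k in range(-180,180,45):
        s=(a>=k)&(a<k+45);print(k,s.sum(),np.median(h[s]).round(1) if s.any() else 0)
E
python3 -c "
from hts import *
hts(.040,.020,.033,'s25',.06)"
```

```text
t 24.35 pos [ 0.6145 -0.1079  0.1922] F [ 0.  -0.3  0.5] op 0.994 tilt [ 0.017 -0.069 -0.997]
delta cm tool [ 36.27 -18.87   9.15] spin 0.001
-180 41 47.7
-135 36 48.5
-90 37 47.6
-45 48 46.8
0 37 47.6
45 27 47.9
90 28 48.2
135 34 47.3
```

View pics/s25.png

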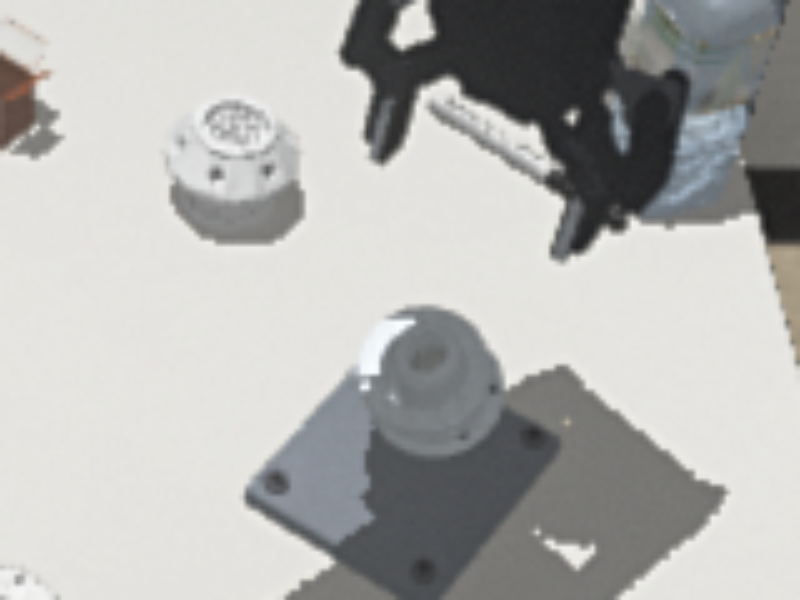

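```bash
python3 - <<'E'
from h import *
for n,c in(("scene",(.4659,.2769)),("top",(.4686,.2783))):
    P=cloud(n,np.load(n+"0.npz")['d']).reshape(-1,3);q=rz(P,np.array([*c,0]),np.array([0,0,1.]))
    for r in range(14,36,2):
        m=(q[:,0]>r*mm)&(q[:,0]<(r+2)*mm);print(n,r,np.percentile(q[m,1]*1e3,[10,50,90]).round(1))
E
```

```text
scene 14 [31.8 48.  57.8]
scene 16 [27.5 40.1 55.8]
scene 18 [25.2 27.6 31.5]
scene 20 [24.  27.5 29.2]
scene 22 [22.6 26.1 28.1]
scene 24 [22.9 25.  28.1]
scene 26 [12.7 24.3 26.7]
scene 28 [-2.6 13.5 24.6]
scene 30 [-434.4    7.    22.8]
scene 32 [-453.8   -3.3    3.9]
scene 34 [-499.1 -441.2    0.5]
top 14 [49.3 55.1 59. ]
top 16 [25.4 30.8 46.4]
top 18 [24.5 26.9 30.1]
top 20 [24.4 27.1 29.2]
top 22 [23.4 25.5 27.9]
top 24 [22.1 25.1 27.9]
top 26 [22.2 25.2 27.4]
top 28 [ 9.4 22.5 25.8]
top 30 [-2.8  0.5 16.4]
top 32 [-2.9 -1.   1.9]
top 34 [-4.3 -1.8  0.5]
```

Emit:
send_rows(motion=[2,-0.8,0,0,8.5,4,-2,0,0,8.5,4,-2,0,0,8.5,4,-2,0.5,0,8.5,4,-2,0.5,0,8.5,4,-2,1,0,8.5,4,-2,1,0,8.5,4,-2,1,0,8.5,3,-1.6,1,0,8.5,1,-0.5,0.5,0,8.5,0,0,0,0,8.5,0,0,0,0,8.5])

```text
time: 25.6
eef_pos: [0.4605, 0.2711, 0.1342]
tcp_rot: [0.749, 0.661, -0.031, -0.044]
contact_force: [-0.4, -0.3, 0.6]
opening: 0.994
```

```bash
python3 go.py .467 .2775 .006
```

```text
t 25.6 pos [0.4605 0.2711 0.1342] F [-0.4 -0.3  0.6] op 0.994 tilt [ 0.012 -0.108 -0.994]
delta cm tool [ 0.56  1.95 12.69] spin 0.001
```

Emit:
send_rows(motion=[0.3,0.7,1.5,0,8.5,0,0.6,2.5,0,8.5,0,0.4,2.5,0,8.5,0,0.2,2,0,8.5,0,0,1.5,0,8.5,0,0,0,0,8.5,0,0,0,0,8.5])

```text
time: 26.3
eef_pos: [0.4763, 0.2668, 0.032]
tcp_rot: [0.753, 0.656, -0.029, -0.042]
contact_force: [0.2, 0.3, -0.4]
opening: 0.996
```

```bash
python3 go.py .467 .2775 .006; python3 -c "
from look import *
n='scene';p,d=cams.read_camera(n);cv2.imwrite('pics/s26.png',cv2.resize(p[130:250,170:330,::-1],None,fx=5,fy=5))"
```

```text
t 26.3 pos [0.4763 0.2668 0.032 ] F [ 0.2  0.3 -0.4] op 0.996 tilt [ 0.012 -0.101 -0.995]
delta cm tool [ 0.9  -0.79  2.7 ] spin -0.011
```

View pics/s26.png

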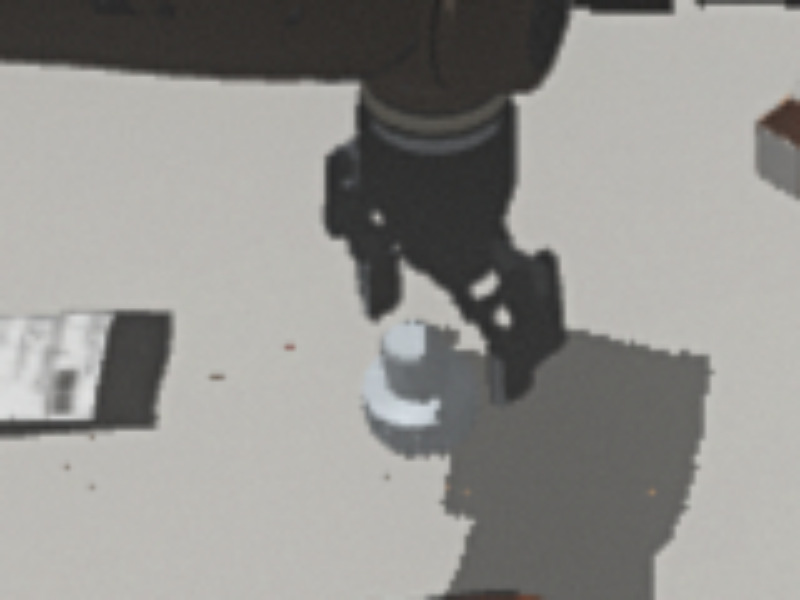

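Emit:
send_rows(motion=[0.5,-0.5,0,-0.01,8.5,0.2,-0.1,0.3,0,8.5,0,0,0,0,8.5,0,0,0,0,8.5])

```text
time: 26.75
eef_pos: [0.4727, 0.2762, 0.0332]
tcp_rot: [0.749, 0.661, -0.025, -0.041]
contact_force: [-0.2, 0.6, 0.3]
opening: 0.997
```

```bash
python3 go.py .467 .2775 .006
```

```text
t 26.75 pos [0.4727 0.2762 0.0332] F [-0.2  0.6  0.3] op 0.997 tilt [ 0.016 -0.095 -0.995]
delta cm tool [ 0.01 -0.32  2.76] spin 0.0
```

Emit:
send_rows(motion=[0,-0.1,0.8,0,8.5,0,-0.2,0.8,0,8.5,0,0,0.6,0,8.5,0,0,0,0,8.5,0,0,0,0,8.5])

```text
time: 27.25
eef_pos: [0.4667, 0.2774, 0.0093]
tcp_rot: [0.749, 0.661, -0.026, -0.041]
contact_force: [0.7, -0.1, -1.4]
opening: 0.994
```

```bash
python3 go.py .467 .2775 .006
```

```text
t 27.25 pos [0.4667 0.2774 0.0093] F [ 0.7 -0.1 -1.4] op 0.994 tilt [ 0.016 -0.096 -0.995]
delta cm tool [0.01 0.06 0.33] spin 0.001
```

Emit:
send_rows(motion=[0,0.05,0.5,0,8.5,0,0,0,0,6,0,0,0,0,5.2,0,0,0,0,5.2,0,0,0,0,5.2], grip_force=30)

```text
time: 27.75
eef_pos: [0.4673, 0.2775, 0.0044]
tcp_rot: [0.749, 0.661, -0.026, -0.041]
contact_force: [0.1, 0.7, -1.1]
opening: 0.684
```

```bash
python3 go.py .467 .2775 .006
```

```text
t 27.75 pos [0.4673 0.2775 0.0044] F [ 0.1  0.7 -1.1] op 0.684 tilt [ 0.016 -0.096 -0.995]
delta cm tool [-0.   -0.04 -0.16] spin 0.0
```

Emit:
send_rows(motion=[0,0,0,0,5.2,0,0,-0.5,0,5.2,0,0,-1.5,0,5.2,0,0,-2,0,5.2,0,0,0,0,5.2])

```text
time: 28.25
eef_pos: [0.4703, 0.2759, 0.0457]
tcp_rot: [0.749, 0.661, -0.027, -0.042]
contact_force: [-0.0, 0.7, -1.9]
opening: 0.688
```

```bash
python3 go.py .467 .2775 .006; python3 -c "
from look import *
look(27,'cap',(-2,-1,-4),(0,0),.035,(130,170))"
```

```text
t 28.25 pos [0.4703 0.2759 0.0457] F [-0.   0.7 -1.9] op 0.688 tilt [ 0.015 -0.097 -0.995]
delta cm tool [0.06 0.04 3.99] spin 0.001
T [-0.03 -0.1   0.03]
(array([ 0.4688,  0.2751,  0.0421,  0.0133, -0.0205]), 472, np.float64(0.65))
```

View pics/s27.png

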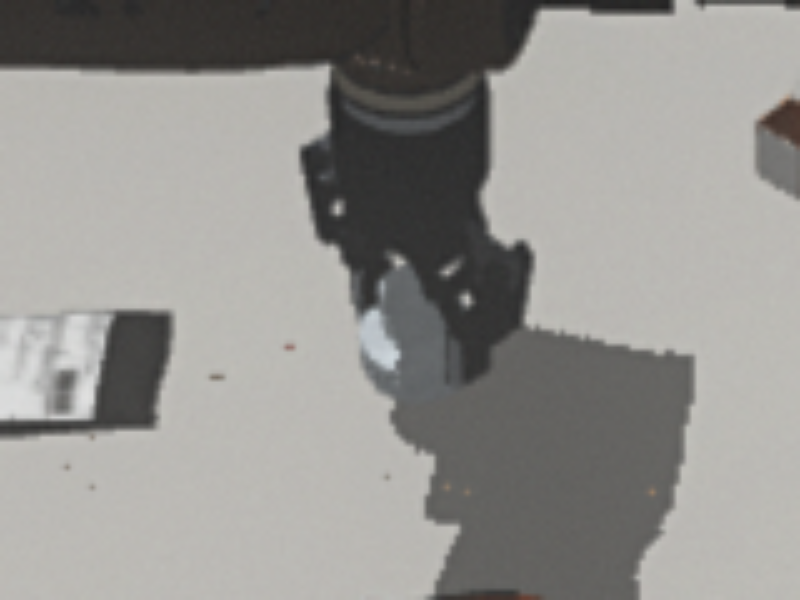

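Emit:
send_rows(motion=[0,0,-3,0,5.2,-1,0.5,-4,0,5.2,-2,1,-4,0,5.2,-4,2,-1,0,5.2,-4,2,0,0,5.2,-4,2,0,0,5.2,-4,2,0,0,5.2,-4,2,0,0,5.2,-4,2,0,0,5.2,-3,1.5,0,0,5.2,-1,0.5,0,0,5.2,0,0,0,0,5.2])

```text
time: 29.5
eef_pos: [0.5937, -0.0666, 0.1389]
tcp_rot: [0.748, 0.662, -0.032, -0.045]
contact_force: [-0.4, 0.6, -1.5]
opening: 0.687
```

```bash
python3 go.py .605 -.107 .145
```

```text
t 29.5 pos [ 0.5937 -0.0666  0.1389] F [-0.4  0.6 -1.5] op 0.687 tilt [ 0.011 -0.111 -0.994]
delta cm tool [-3.87  1.53 -0.83] spin 0.004
```

Emit:
send_rows(motion=[-1,0.4,-0.8,0,5.2,-1.5,0.4,-0.3,0,5.2,-0.8,0.2,0,0,5.2,0,0,0,0,5.2,0,0,0,0,5.2])

```text
time: 30.0
eef_pos: [0.6001, -0.0994, 0.1486]
tcp_rot: [0.746, 0.663, -0.033, -0.047]
contact_force: [-0.3, -0.1, -1.6]
opening: 0.689
```

```bash
python3 go.py .605 -.107 .125; python3 -c "
from look import *
look(28,'cap',(-2,-1,-3.7),(0,0),.035)"
```

```text
t 30.0 pos [ 0.6001 -0.0994  0.1486] F [-0.3 -0.1 -1.6] op 0.689 tilt [ 0.013 -0.113 -0.994]
delta cm tool [-0.73  0.84  2.27] spin 0.008
T [-0.06 -0.1   0.04]
(array([ 5.996e-01, -1.007e-01,  1.453e-01,  1.010e-02, -3.000e-04]), 765, np.float64(0.68))
```

View pics/s28.png

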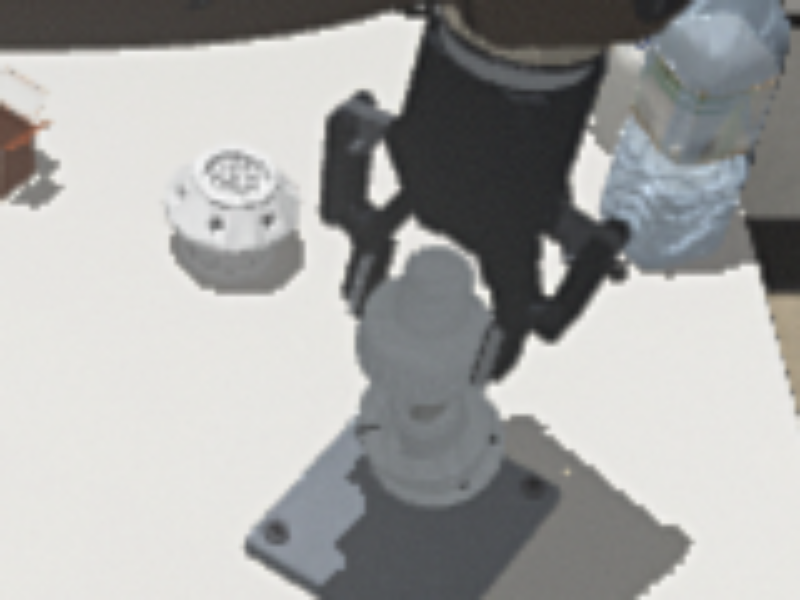

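```bash
python3 - <<'E'
from path2 import *
tab(np.array([.6294,-.1107,.0538]),16,(.5,1.3,3.4),(-6,0,4,8,12,16),64,4,16)
E
python3 go.py .603 -.106 .1165
```

```text
-6 0 [ 0.6006 -0.1057  0.1206]
0 0 [ 0.6031 -0.106   0.1152]
4 0 [ 0.6047 -0.1062  0.1116]
8 8 [ 0.6041 -0.1061  0.1078]
12 17 [ 0.6035 -0.106   0.1037]
16 25 [ 0.6031 -0.106   0.0992]
t 30.05 pos [ 0.6001 -0.0993  0.1486] F [-0.3  0.2 -1.6] op 0.68 tilt [ 0.013 -0.113 -0.994]
delta cm tool [-0.67  0.73  3.14] spin 0.008
```

Emit:
send_rows(motion=[-0.4,0.2,0.5,0.008,5.2,-0.2,0.2,0.7,0,5.2,0,0.1,0.7,0,5.2,0,0.1,0.6,0,5.2,0,0,0,0,5.2,0,0,0,0,5.2])

```text
time: 30.65
eef_pos: [0.6017, -0.1041, 0.1192]
tcp_rot: [0.748, 0.661, -0.034, -0.048]
contact_force: [-0.0, -0.0, -1.4]
opening: 0.688
```

```bash
python3 go.py .603 -.106 .115
```

```text
t 30.65 pos [ 0.6017 -0.1041  0.1192] F [-0.  -0.  -1.4] op 0.688 tilt [ 0.013 -0.116 -0.993]
delta cm tool [-0.18  0.2   0.4 ] spin 0.001
```

Emit:
send_rows(motion=[-0.15,0.15,0.2,0,5.2,0,0.15,0.2,0,5.2,0,0.1,0.2,0,5.2,0,0,0,0,5.2], grip_force=20)

```text
time: 31.05
eef_pos: [0.6048, -0.106, 0.1136]
tcp_rot: [0.748, 0.661, -0.034, -0.048]
contact_force: [-2.0, 0.8, 1.0]
opening: 0.684
```

```bash
python3 go.py .604 -.106 .108; python3 -c "
from look import *
look(29,'cap',(-1,-1,-3.4),(0,0),.035)"
```

```text
t 31.05 pos [ 0.6048 -0.106   0.1136] F [-2.   0.8  1. ] op 0.684 tilt [ 0.013 -0.117 -0.993]
delta cm tool [-0.02 -0.01  0.57] spin 0.002
T [0.07 0.3  0.  ]
(array([ 6.044e-01, -1.072e-01,  1.102e-01, -4.100e-03, -3.000e-04]), 714, np.float64(0.71))
```

View pics/s29.png

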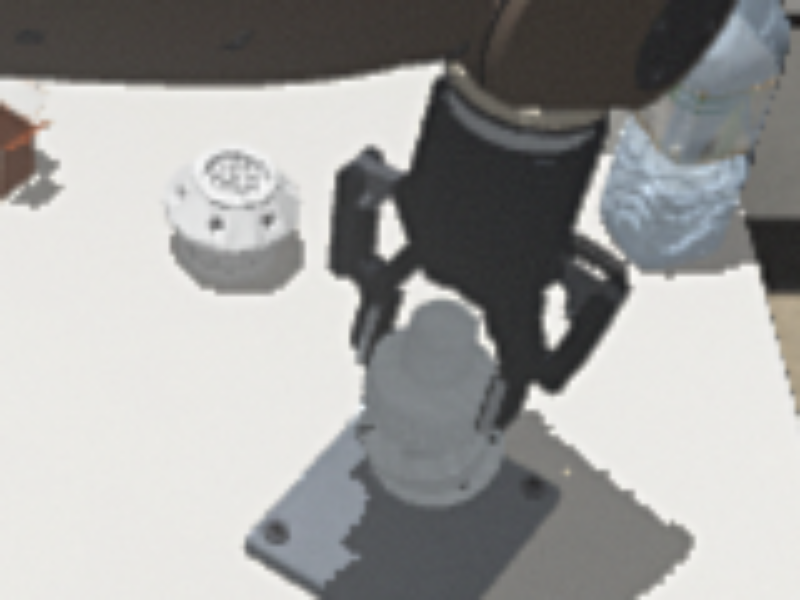

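Emit:
send_rows(motion=[0,0,0.4,0,5.2,0,0,0.5,0,5.2])

```text
time: 31.3
eef_pos: [0.6045, -0.1069, 0.1074]
tcp_rot: [0.748, 0.661, -0.034, -0.046]
contact_force: [-4.1, -1.6, 4.9]
opening: 0.686
```

```bash
python3 go.py .6035 -.106 .1037; python3 -c "
from look import *
look(30,'cap',(2,-1,-3.4),(-.15,0),.035)"
```

```text
t 31.3 pos [ 0.6045 -0.1069  0.1074] F [-4.1 -1.6  4.9] op 0.686 tilt [ 0.01  -0.115 -0.993]
delta cm tool [ 0.07 -0.07  0.38] spin 0.002
T [-0.31  0.62  0.03]
(array([ 0.6066, -0.1081,  0.1049, -0.1996, -0.0059]), 734, np.float64(0.62))
```

View pics/s30.png

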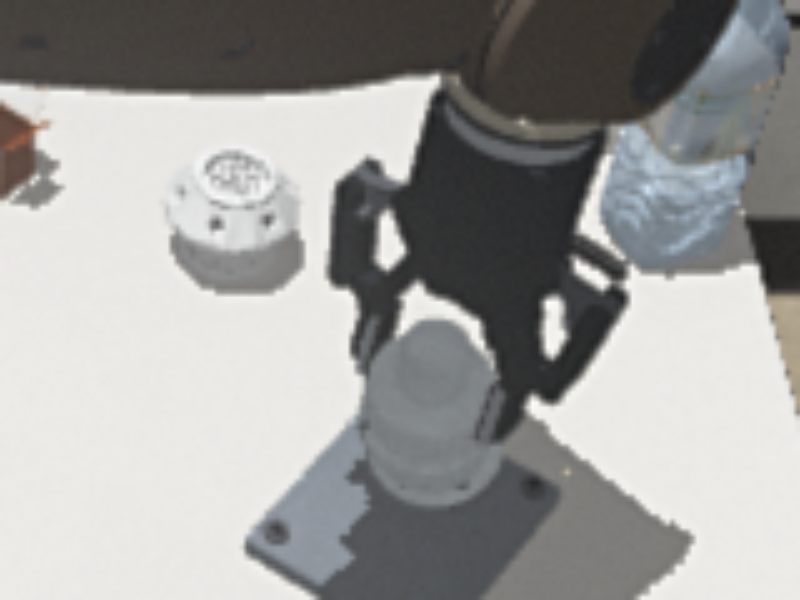

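Rotating correctly (about 11°). Continue pressing down.

Emit:
send_rows(motion=[0,0,0.5,0,5.2,0,0.1,0.5,0,5.2])

```text
time: 31.55
eef_pos: [0.6024, -0.1065, 0.0978]
tcp_rot: [0.749, 0.66, -0.036, -0.049]
contact_force: [-9.0, 6.3, 22.1]
opening: 0.689
```

```bash
python3 go.py .6031 -.106 .0992; python3 -c "
from look import *
look(31,'cap',(3.5,-1,-3),(-.35,0.04),.035)"
```

```text
t 31.55 pos [ 0.6024 -0.1065  0.0978] F [-9.   6.3 22.1] op 0.689 tilt [ 0.011 -0.121 -0.993]
delta cm tool [ 0.06  0.05 -0.14] spin 0.0
T [ 0.42  1.51 -0.22]
(array([ 0.6063, -0.1078,  0.0979, -0.4301,  0.032 ]), 683, np.float64(0.63))
```

View pics/s31.png

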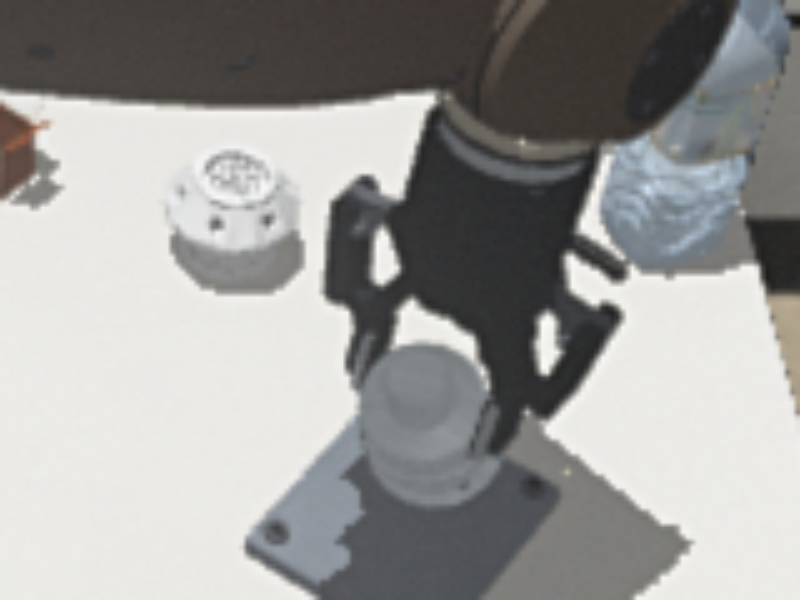

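Emit:
send_rows(motion=[0,0,0,0,7,0,0,0,0,8.5,0,0,-0.2,0,8.5,0,0,-1,0,8.5,0,0,-3,0,8.5,0,0,-4,0,8.5,0,0,-4,0,8.5,0,0,0,0,8.5])

```text
time: 32.4
eef_pos: [0.6186, -0.1088, 0.2212]
tcp_rot: [0.749, 0.66, -0.033, -0.049]
contact_force: [0.6, 0.4, 0.9]
opening: 0.995
```

```bash
python3 go.py .6 -.1 .2; python3 -c "
from hts import *
hts(.062,.019,.028,'s32',.09)
p,d=cams.read_camera('scene')
O=np.array([.6294,-.1107,.0538])+ax(3.015)*.048
print(O,fit_held('scene',d,'cap',np.r_[O,ax(3.015)[:2]],True,rad=.035),fit_held('scene',d,'cap',np.r_[O,ax(3.015)[:2]],rad=.035))
P=cloud('scene',d).reshape(-1,3);q=rz(P,np.array([.6294,-.1107,.0538]),ax(3.015));m=(q[:,0]<.010)&(q[:,1]>.09);print('knob top',np.median(q[m,1]),m.sum())
"
```

```text
t 32.4 pos [ 0.6186 -0.1088  0.2212] F [0.6 0.4 0.9] op 0.995 tilt [ 0.015 -0.117 -0.993]
delta cm tool [ 0.6  -1.69  2.34] spin 0.0
-180 20 74.8
-135 32 74.5
-90 39 76.7
-45 30 74.4
0 31 74.3
45 22 74.8
90 8 75.2
135 7 74.3
[ 0.60927665 -0.10813884  0.09730277] (array([ 0.6061, -0.1078,  0.0978, -0.4321,  0.0499]), 615, np.float64(0.73)) (array([ 0.606 , -0.1079,  0.0976]), 615, np.float64(0.73))
knob top 0.5692461349743732 621
```

View pics/s32.png

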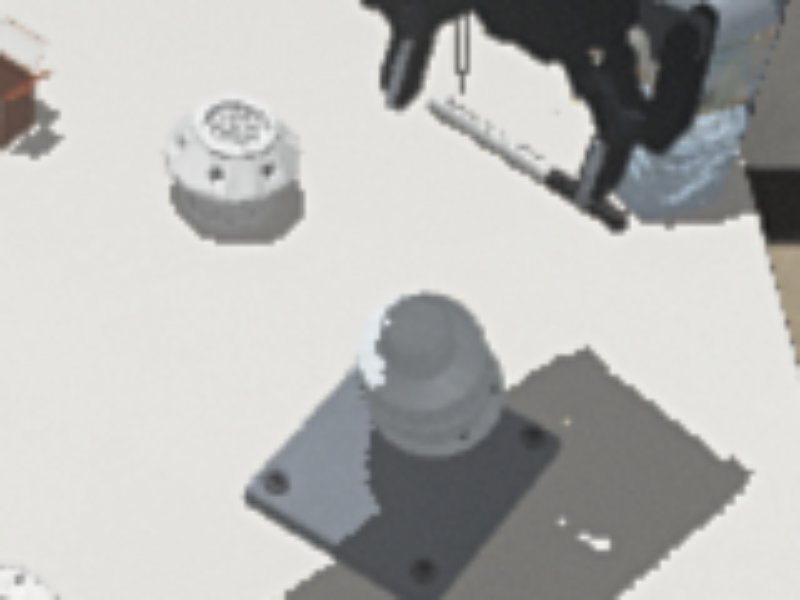

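```bash
python3 -c "
from hts import *
p,d=cams.read_camera('scene')
P=cloud('scene',d).reshape(-1,3);q=rz(P,np.array([.6294,-.1107,.0538])+np.array([-.0032,0,0]),ax(3.015));m=(q[:,0]<.010)&(q[:,1]>.09)&(q[:,1]<.125);print('knob top',np.median(q[m,1]),m.sum())
P=cloud('scene',np.load('scene0.npz')['d']).reshape(-1,3);q=rz(P,np.array([.4659,.2769,0]),np.array([0,0,1.]));m=(q[:,0]<.010)&(q[:,1]>.04);print('on table',np.median(q[m,1]),m.sum())
# fits of all on the stack
for n,dd in((('plain_disc'),0),):pass
for n,c in (('scene0',None),):pass
import numpy as np
d0=np.load('scene0.npz')['d']
# bystander change
for nm,uv in dict(chrome=(376,170),disc=(329,265),carton=(331,158),driver=(262,255)).items():
    a=d0[uv[1]-10:uv[1]+10,uv[0]-10:uv[0]+10];b=d[uv[1]-10:uv[1]+10,uv[0]-10:uv[0]+10];print(nm,np.median(abs(a-b)),np.mean(abs(a-b)>.01))
"
```

```text
knob top 0.10627415417223986 57
on table 0.05833224233869905 35
chrome 0.002397418 0.005
disc 0.001979947 0.01
carton 0.002664268 0.02
driver 0.001977384 0.0075
```

```bash
python3 -c "
from h import *
p,d=cams.read_camera('scene');u=ax(3.015)
A=cloud('scene',d).reshape(-1,3);B=cloud('scene',np.load('scene0.npz')['d']).reshape(-1,3)
O=np.array([.6061,-.1078,.0978]);O=O-u*((O-np.array([.6294,-.1107,.0538]))@u-.048)
qa=rz(A,O,u);qb=rz(B,np.array([.4659,.2769,0]),np.array([0,0,1.]))
for r0,r1,lo,hi in((0,11,50,70),(19,23,20,32),(23,27,20,32),(18,28,20,32)):
    f=lambda q:q[(q[:,0]>=r0*mm)&(q[:,0]<r1*mm)&(q[:,1]>lo*mm)&(q[:,1]<hi*mm),1]*1e3
    a,b=f(qa),f(qb);print(r0,r1,a.mean().round(2),len(a),b.mean().round(2),len(b),'se',(a.std()/len(a)**.5).round(2))
"
```

```text
0 11 60.16 70 58.94 41 se 0.22
19 23 27.63 73 26.7 44 se 0.21
23 27 26.24 97 25.5 61 se 0.18
18 28 26.64 205 25.92 134 se 0.14
```

```bash
python3 -c "
from plant import workorder,ctrl
print(ctrl.get_state()['time'],ctrl.get_state()['contact_force']);print(workorder.sign_off())"
```

```text
32.6 [ 0.48296279 -0.00886877  0.02883087]
the job is handed in; nothing more can be done
None
```

The support plate, spacer, clamp ring and cap are on the leaning post in that order. Each part was pressed on until it pushed back, then let go before I fetched the next. I handed the job in at 32.6 s with the gripper open and clear of the stack, and sign-off gave no verdict.

The tool could not be tilted on command, so I held each part lightly across the lean and let it turn in the jaws to match the post. Contact forces showed at most about 25 N in the readings between moves.

**Last checks, with the scene camera:**

| Part | Result | Expected |
|---|---|---|
| Support | tilt 25.0° | 25° |
| Spacer top face | about 31.5 mm up the support | 32 mm |
| Clamp ring top face | about 47.7 mm up, even all round | 48 mm |
| Cap | tilt about 25.5–26° | 25° |

**Where the checks were less clear:**
- **Cap height:** it read 0.7 to 1.2 mm higher against its seat than the same measurement on the table, where the readings were low. I put that down to depth error and did not press the cap again.
- **Sideways position:** the cap lies about 3 mm downslope, inside its bore clearance. The support fitted about 4 mm downslope, more than its 2.5 mm clearance allows, so part of that is likely camera error.
- **Single-pose fits:** fits made while the gripper hid parts were rough. The free spacer fitted poorly as well, so I relied on its face height.

Depth at the pale post, disc, carton and screwdriver was unchanged within noise (about 2 to 3 mm).

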